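Lay out the offcuts by length on the sorting board

ROBOT

A 6-joint arm with a two-finger parallel gripper is mounted at the origin on the work surface; the furniture and walls round the work are solid. World frame = base frame: x ahead of the robot, y to its left, z up, the work surface at z = 0. Lengths are in mm, angles in rad, forces in N, time in s.
With the tool pointing down it reaches from about 250 to 850 mm from the base axis. Payload 12.5 kg.
Tool frame: the origin (TCP) lies midway between the tips of the shut fingers; the grasp point (between the pads) lies bot.grasp_offset behind it (bot.grasp_offset is the distance from the TCP to the grasp point, in mm); z points along the fingers, y is the direction in which the jaws open and shut (so a half turn about z gives the same grasp; the last joint's range is limited). The gripper opens to 93 mm and grips with 3 to 60 N. Pads are 15 mm wide; open, the fingers measure 128 mm over their backs; the gripper's body (75 mm by 188 mm) begins 65 mm behind the grasp point.
Start: joints at [1.025, 0.351, 1.652, -0, 1.139, -0.085], TCP at [244.534, 492.633, 218.633] pointing down, gripper open.
Joint ranges: [-2.75, 2.75], [-0.79, 2.1], [0.01, 2.65], [-1.57, 4.71], [0.07, 3.14], [-2.87, 2.87]. Speed limits (rad/s): [2.22, 2.22, 2.79, 3.14, 3.14, 3.14].

INTERFACE

Orientations are given as a unit quaternion [x, y, z, w].
In Python, from rig import bot gives the robot as it stands.
- The arm moves only by the tool drive_tool, never from a script. Its arguments are lists of equal length, an entry for each row: "hand": the opening, from 0 (shut) to 1 (fully open); "travel": the shift along the tool's x, y, z in m, a list of three; "yaw": the turn about the tool's z in rad. A call has 1 to 10 rows; each row is the pose to reach, as a shift and turn from the pose measured when the call began, along the tool's axes at that moment; what a row does not reach only later rows make up. A row lasts 1/12 s, in which the tool goes at most 41.7 mm and 7.16 degrees, less where a joint would pass 70% of its speed; a pose out of reach is approached as far as the arm can. A call with a gripper value outside its range is refused whole. The fingers move at their own pace and stop on an object; "squeeze" is the grip in N (left out, the last holds). Time passes only in rows, so rows that repeat a pose let the fingers close. It gives the time, the measured TCP pose, the force and the opening at its end, in the units of the state.
- bot.get_state(): the state, without advancing time (a new reading comes with each control period).
- bot.read_camera(name): name is "scene" or "top" or "wrist"; returns a dict with "frame" (384x512x3 uint8, red, green, blue), "fx", "fy", "cx", "cy" (pixels), "R" (3x3) and "t" (3): a world point X has camera coordinates R X + t; the wrist camera has in their place "mount" (4x4, takes a point from camera to tool coordinates, whose origin is the TCP and whose axes are the flange's). Camera axes: x right, y down, z forward; pixel columns grow to the right and rows downward; lengths in mm; the calibration is good to about 2 mm. A picture is of the moment at which its call begins: read the wrist's pose just before it. There is no depth.
- bot.hand_in(): hands the job in, once; it reports no verdict.
The state is a dict: "time": time; "q": joint angles; "joint_vel": joint speeds; "tau": joint torques, N m; "eef_pos": TCP position; "tcp_rot": TCP orientation; "contact_force": force on the tool from outside, world axes, zero at the start; "torque": the same for the moment, N m; "finger_gap": opening from 0.0 (shut) to 1.0 (fully open).
Only numpy, scipy, OpenCV 4.12 (cv2) and the standard library are available. Lean on these libraries where they do the work, as an engineer would, in place of code of your own. Each camera call takes 0.05 s, during which the arm holds its last target.

TASK

Lay the four wood offcuts flat on the sorting board in order of length, one in each marked lane: the shortest in the lane at the red stop, the longest in the lane at the grey stop. Each lies straight along the middle of its lane, square to the fence, with one end close up to the fence; let go of them all and leave the amber jar where it stands.

Things in the scene. Friction and masses are not known exactly. Their poses are not given: they have to be found in the camera images.
- sorting_board: Fixed wooden board 165 (x) x 290 (y) mm, top at z = 9 mm; origin at the centre of its underside, on the bench; x points to its aluminium fence, away from the robot. Fence on the far edge: 18 mm thick, 25 mm above the base, face towards the lanes at x = +64.5 mm. Four lanes, shown by black centre lines square to the fence, at y = -108, -36, +36, +108 mm.
- red_stop: Red plastic stop, 26 x 22 x 24 mm, fixed on top of the fence at one end; it may be at either end (y = +131 or -131 mm of the board). Origin at the centre of its underside. It marks the end where the shortest piece goes.
- grey_stop: Grey plastic stop, same shape, fixed on the fence at the other end from the red one; origin at the centre of its underside. It marks the end where the longest piece goes.
- short_offcut: Warm tan-brown pine block, the shortest and stubbiest piece, a plain rectangular block 70 mm long, 40 mm wide, 22 mm high, lying flat; origin at the centre of its underside, y along its length, x across its width, z up. Loose, 0.03 to 0.21 kg; starts on the bench to the right of the vice
- pale_offcut: Pale cream wood offcut, second shortest and the widest, a plain rectangular block 100 mm long, 45 mm wide, 22 mm high, lying flat; origin at the centre of its underside, y along its length, x across its width, z up. Loose, 0.03 to 0.21 kg; starts on the bench to the right of the vice
- tan_offcut: Orange-tan wood offcut (coloured like the short one, but long and thin), the narrowest, second longest, a plain rectangular block 120 mm long, 30 mm wide, 20 mm high, lying flat; origin at the centre of its underside, y along its length, x across its width, z up. Loose, 0.03 to 0.21 kg; starts on the bench to the right of the vice
- dark_offcut: Dark brown walnut offcut, the longest, a plain rectangular block 140 mm long, 34 mm wide, 18 mm high, lying flat; origin at the centre of its underside, y along its length, x across its width, z up. Loose, 0.03 to 0.21 kg; starts on the bench to the right of the vice
- amber_jar: Amber jar with a black cap, 46 mm across, 59 mm tall, standing between the board and the toggle clamp jig; loose bystander, leave it where it is. Origin at the centre of its underside.

How it is judged:
By the outcome, as a careful person would: the job done as asked, in the order asked, and still so for the second after the job is handed in, with the robot touching nothing.
It also fails if it takes over 115 s, if anything falls off the work surface, if the arm or the gripper's body presses on something with over 40 N, if the wrist force passes 120 N, or if a joint passes its speed limit or range.

## Working session

There is one attempt and no reset: what is moved stays moved. The work goes in short steps, Python scripts to look and compute and a tool call to move; the robot and the scene stay as the last step left them, time stands still between calls to the robot, and variables do not carry over. Pictures are saved under pics/ and viewed, and the job is handed in when it is done.

Besides the shell and the picture viewer there is one more tool, called after "Call:" in YAML: its name, and indented under it one key for each argument. drive_tool: Moves the arm, as the interface text tells. Its arguments: {"type":"object","properties":{"hand":{"type":"array"},"travel":{"type":"array"},"yaw":{"type":"array"},"squeeze":{"type":"number"}},"required":["hand","travel","yaw"]}

```bash
ls; mkdir -p pics; python3 - <<'E'
from rig import bot
import cv2
s=bot.get_state();print(s, bot.grasp_offset)
for n in("scene","top"):
    c=bot.read_camera(n);cv2.imwrite(f"pics/{n}0.png",cv2.cvtColor(c["frame"],cv2.COLOR_RGB2BGR));print(n,c["fx"],c["fy"],c["cx"],c["cy"],c["R"],c["t"])
E
```

```text
pics
{'time': 0.0, 'q': array([ 1.02541004e+00,  3.51237668e-01,  1.65242584e+00, -7.39782765e-06,
        1.13907892e+00, -8.46211913e-02]), 'joint_vel': array([-7.72264192e-04, -2.15102122e-04,  1.18319183e-03, -1.54036352e-03,
       -2.38856688e-05, -1.07183045e-03]), 'tau': array([ 3.66950007e-05, -4.97333086e+01, -2.85252714e+01,  6.98544597e-02,
        2.57444568e-02, -1.34050097e-04]), 'eef_pos': array([244.36029436, 492.35496608, 218.09997372]), 'tcp_rot': array([ 2.28348436e-01,  9.73579304e-01, -5.47640900e-04, -1.74918293e-04]), 'contact_force': array([-0.45595271,  0.03323957,  0.12056015]), 'torque': array([0.00425586, 0.02369173, 0.03127764]), 'finger_gap': 0.9999219969249877} 18.8
scene 385.33431337138126 385.33431337138126 253.2142932253725 194.62797906920952 [[ 0.73870262 -0.67374751 -0.01956369]
 [-0.49374308 -0.52112965 -0.69616209]
 [ 0.45884225  0.5239162  -0.71761801]] [-302.35413936  316.06953812  813.07854652]
top 418.0781266291825 418.0781266291825 263.38981038678503 193.58580734686396 [[ 0.02300536 -0.99962406  0.01491648]
 [-0.99144001 -0.02473002 -0.12819956]
 [ 0.12852025 -0.01183952 -0.99163621]] [  22.4089984   494.37410004 1112.61196565]
```

View pics/scene0.png

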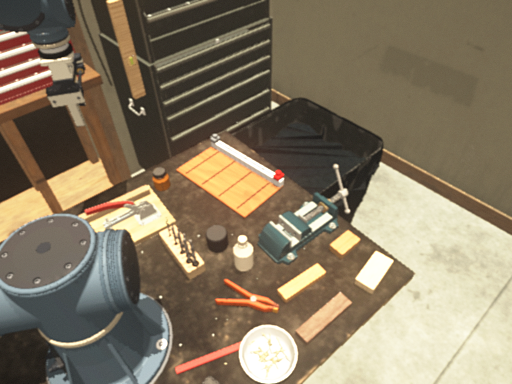

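View pics/top0.png

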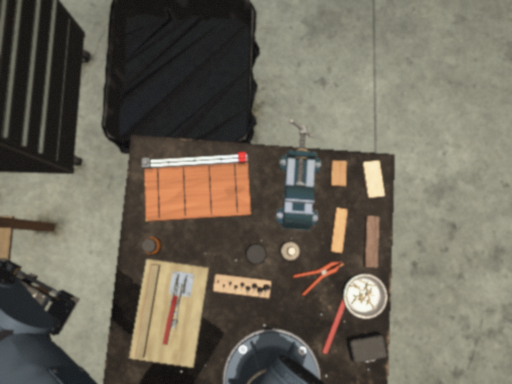

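The red stop is at the right end of the board (top view, about 243,157) and the grey at the left (about 146,162). The pieces lie at short (339,173), pale (374,179), tan (339,230) and dark (372,241). Next I'll measure them from the top view.

```bash
cat > h.py <<'E'
from rig import bot
import cv2,numpy as np
from scipy.spatial.transform import Rotation as Ro
def rays(c,uv,s=None):
    uv=np.asarray(uv,float).reshape(-1,2)
    d=np.c_[(uv[:,0]-c["cx"])/c["fx"],(uv[:,1]-c["cy"])/c["fy"],np.ones(len(uv))]
    if "R" in c: R=np.array(c["R"]);t=np.array(c["t"]);return -R.T@t, d@R
    M=np.array(c["mount"]);T=Ro.from_quat(s["tcp_rot"]).as_matrix();A=T@M[:3,:3]
    return np.array(s["eef_pos"])+T@M[:3,3], d@A.T
def plane(c,uv,z,s=None):
    o,d=rays(c,uv,s); k=(z-o[2])/d[:,2]; return (o+d*k[:,None])[:,:2]
def save(c,n,f=1,crop=None):
    im=cv2.cvtColor(c["frame"],cv2.COLOR_RGB2BGR)
    if crop: im=im[crop[1]:crop[3],crop[0]:crop[2]]
    cv2.imwrite("pics/"+n,cv2.resize(im,None,fx=f,fy=f,interpolation=cv2.INTER_CUBIC))
E
python3 - <<'E'
from h import *
c=bot.read_camera("top")
save(c,"t1.png",3,(130,130,395,330))
hsv=cv2.cvtColor(c["frame"],cv2.COLOR_RGB2HSV)
for n,(u,v) in dict(short=(339,173),pale=(374,179),tan=(339,230),dark=(372,241),board=(180,205),fence=(200,160),red=(243,157),grey=(146,162)).items(): print(n,hsv[v,u],c["frame"][v,u])
zs=dict(short=22,pale=22,tan=20,dark=18)
lo=dict(short=((5,60,110),(25,255,255)),pale=((10,20,150),(40,160,255)),tan=((5,60,110),(25,255,255)),dark=((0,40,60),(20,255,160)))
roi=dict(short=(325,155,352,192),pale=(358,155,390,205),tan=(325,200,352,258),dark=(358,208,386,272))
for n in zs:
    m=cv2.inRange(hsv,*lo[n]); x0,y0,x1,y1=roi[n];k=np.zeros_like(m);k[y0:y1,x0:x1]=m[y0:y1,x0:x1]
    ct=max(cv2.findContours(k,0,1)[0],key=cv2.contourArea)
    P=plane(c,ct.reshape(-1,2),zs[n]); r=cv2.minAreaRect(P.astype(np.float32)); print(n,r)
E
```

```text
short [ 15 122 220] [220 166 115]
pale [ 22  56 249] [249 234 194]
tan [ 16 111 239] [239 191 135]
dark [ 12  90 167] [167 132 108]
board [ 11 142 230] [230 151 102]
fence [ 49  10 208] [203 208 200]
red [  1 180 225] [225  71  66]
grey [ 20  16 148] [148 145 139]
short ((558.4736938476562, -175.06060791015625), (44.790313720703125, 73.85133361816406), 89.84504699707031)
pale ((545.1864013671875, -271.71917724609375), (103.33528137207031, 48.72840118408203), 8.231451034545898)
tan ((400.5719299316406, -175.6375274658203), (35.20637512207031, 124.79566955566406), 82.73204803466797)
dark ((376.8404846191406, -265.5575256347656), (75.00906372070312, 174.02000427246094), 89.65066528320312)
```

View pics/t1.png

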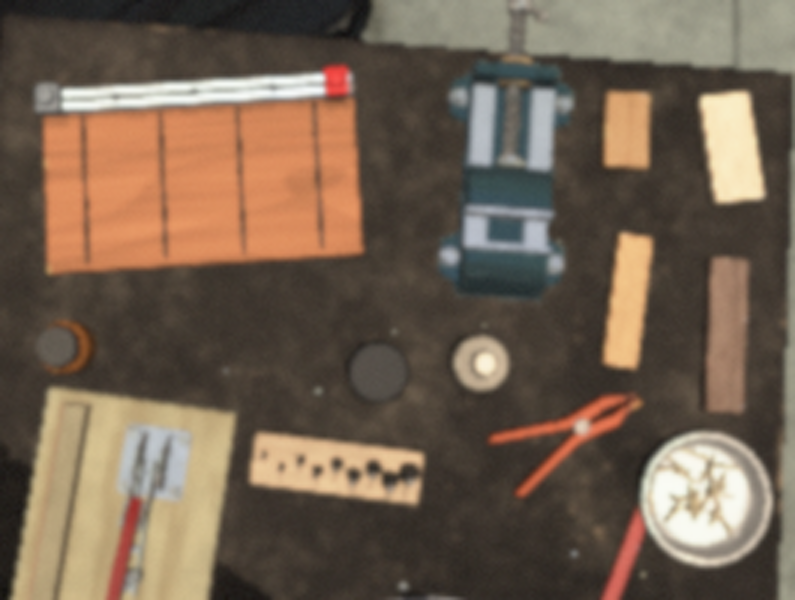

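```bash
cat >> h.py <<'E'
def goal(x,y,z,th):
    """TCP goal; th = world angle (rad) of piece length direction, near 0 (along x). jaws (tool y) perpendicular."""
    s=bot.get_state();T=Ro.from_quat(s["tcp_rot"]);p=np.array(s["eef_pos"])
    xa=np.array([-np.cos(th),-np.sin(th),0]);za=np.array([0,0,-1.]);ya=np.cross(za,xa)
    D=T.inv()*Ro.from_matrix(np.c_[xa,ya,za]); rv=D.as_rotvec()
    tr=T.inv().apply(np.array([x,y,z])-p)/1000
    print("t",round(s["time"],2),"pos",p.round(1),"travel",tr.round(4).tolist(),"yaw",round(rv[2],4),"tilt",rv[:2].round(3),"rows>=",round(max(np.linalg.norm(tr)/.0417,abs(rv[2])/.125),1))
def board2world(P):
    o=np.load("board.npy");a=o[2];R=np.array([[np.cos(a),-np.sin(a)],[np.sin(a),np.cos(a)]]);return o[:2]+np.asarray(P)@R.T
E
python3 - <<'E'
from h import *
c=bot.read_camera("wrist");print(c["mount"],c["fx"],c["cx"],c["cy"])
c=bot.read_camera("top")
q=np.array([(47,273),(363,254),(353,98),(44,112)])/3+130
P=plane(c,q,9);print(P, P.mean(0))
hsv=cv2.cvtColor(c["frame"],cv2.COLOR_RGB2HSV)
m=cv2.inRange(hsv,(5,110,150),(15,200,255));m[:, :140]=0;m[:,258:]=0;m[:140]=0;m[228:]=0
m=cv2.morphologyEx(m,3,np.ones((5,5)));ct=max(cv2.findContours(m,0,1)[0],key=cv2.contourArea)
r=cv2.minAreaRect(plane(c,ct.reshape(-1,2),9).astype(np.float32));print(r)
m=cv2.inRange(hsv,(0,40,70),(20,130,200));m[:208]=0;m[270:]=0;m[:,:360]=0;m[:,384:]=0
m=cv2.morphologyEx(m,2,np.ones((5,5)));ct=max(cv2.findContours(m,0,1)[0],key=cv2.contourArea)
print("dark",cv2.minAreaRect(plane(c,ct.reshape(-1,2),18).astype(np.float32)))
j=np.array([(60,345)])/3+130;print("jar~",plane(c,j,50))
goal(500,200,330,0)
E
```

```text
[[ 1.71817597e-04 -9.57930668e-01 -2.86999663e-01  8.01080048e+01]
 [ 9.99999985e-01  1.71707121e-04  2.55543061e-05  2.05153284e-01]
 [ 2.48006323e-05 -2.86999663e-01  9.57930683e-01 -1.65369130e+02]
 [ 0.00000000e+00  0.00000000e+00  0.00000000e+00  1.00000000e+00]] 274.96239200123097 259.46350895244694 191.29596405397473
[[412.36040185 356.67575951]
 [436.8611751   66.96690103]
 [583.32585791  80.2843902 ]
 [562.49613971 368.33085892]] [498.76089364 218.06447742]
((499.11065673828125, 219.53297424316406), (146.405517578125, 289.3741149902344), 4.858160018920898)
dark ((370.12957763671875, -272.63018798828125), (51.23809814453125, 151.24105834960938), 87.30850219726562)
jar~ [[347.02651198 330.60885975]]
t 0.25 pos [244.5 492.5 218.4] travel [-0.3589, -0.1484, -0.1115] yaw -0.4608 tilt [-0.001 -0.   ] rows>= 9.7
```

```bash
python3 - <<'E'
from h import *
goal(440,220,200,.08)
E
```

```text
t 0.25 pos [244.5 492.5 218.4] travel [-0.2963, -0.1571, 0.0185] yaw -0.5408 tilt [-0.001 -0.   ] rows>= 8.1
```

Call:
drive_tool:
  hand: [1,1,1,1,1,1,1,1,1,1]
  travel:
    - [-0.037,-0.02,0.002]
    - [-0.074,-0.039,0.005]
    - [-0.111,-0.059,0.007]
    - [-0.148,-0.079,0.009]
    - [-0.185,-0.098,0.012]
    - [-0.222,-0.118,0.014]
    - [-0.259,-0.137,0.016]
    - [-0.296,-0.157,0.018]
    - [-0.296,-0.157,0.018]
    - [-0.296,-0.157,0.018]
  yaw: [-0.07,-0.14,-0.21,-0.28,-0.35,-0.42,-0.49,-0.54,-0.54,-0.54]

```text
time: 1.08
eef_pos: [440.6, 218.7, 200.2]
tcp_rot: [-0.038, 0.999, -0.0, -0.0]
contact_force: [-0.3, 0.7, 0.2]
finger_gap: 1.002
```

```bash
python3 - <<'E'
from h import *
s=bot.get_state();c=bot.read_camera("wrist");print(s["time"],s["eef_pos"],s["joint_vel"].round(3))
np.savez("w1.npz",f=c["frame"]);import pickle;pickle.dump((s,c),open("w1.pkl","wb"))
save(c,"w1.png",1.5)
E
```

```text
1.0833 [440.62813725 218.65575161 200.24899126] [ 0.064 -0.009  0.007  0.01   0.003  0.047]
```

View pics/w1.png

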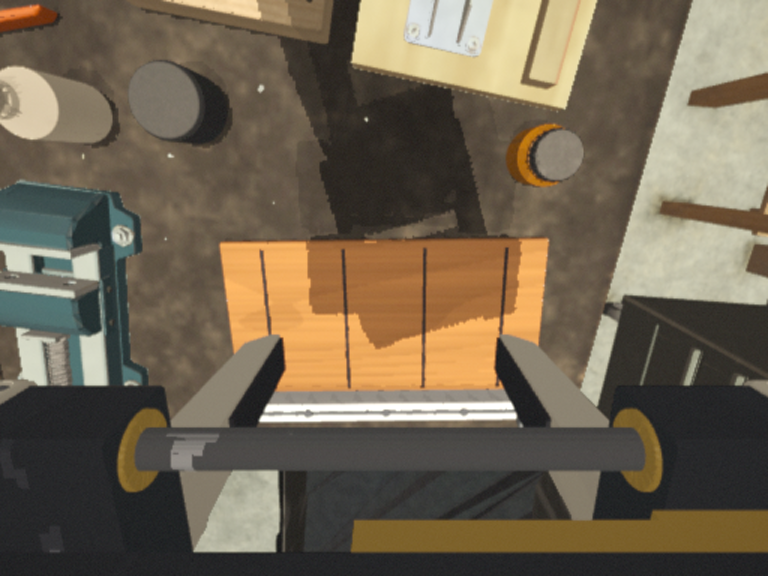

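The wrist view shows the board: near corners at (147,161) and (365,159) in full-resolution pixels, four lane lines, and the fence foot at row ~260. I'll measure the lane lines by ray casting.

```bash
python3 - <<'E'
from h import *
import pickle
s,c=pickle.load(open("w1.pkl","rb"))
g=cv2.cvtColor(c["frame"],cv2.COLOR_RGB2GRAY).astype(float)
L=[]
for (x0,y0,x1,y1) in [(174,168,178,215),(230,168,232,255),(283,168,282,255),(338,168,333,220)]:
    pts=[]
    for v in range(y0,y1,2):
        u0=x0+(x1-x0)*(v-y0)/(y1-y0); us=np.arange(int(u0)-5,int(u0)+7); w=np.clip(np.median(g[v,us])-g[v,us]-8,0,None)
        if w.sum()>10: pts.append(((us*w).sum()/w.sum(),v))
    P=plane(c,pts,9,s); vx,vy,px,py=cv2.fitLine(P.astype(np.float32),cv2.DIST_HUBER,0,.01,.01).ravel()
    if vx<0: vx,vy=-vx,-vy
    print(len(pts),"dir deg",np.degrees(np.arctan2(vy,vx)),"pt",px,py, "xr",P[:,0].min(),P[:,0].max());L.append((px,py,vx,vy))
L=np.array(L);a=np.mean(np.arctan2(L[:,3],L[:,2]));n=np.array([-np.sin(a),np.cos(a)])
off=L[:,:2]@n;print(np.degrees(a),off,np.diff(off))
# near edge, fence foot
for cols,rng in [(range(155,360,4),(152,170)),(range(195,325,4),(250,270))]:
    pts=[]
    for u in cols:
        R=c["frame"].astype(int); sat=(R[:,u,0]-R[:,u,2])[rng[0]:rng[1]]; d=np.abs(np.diff(sat)); k=d.argmax(); pts.append((u,rng[0]+k+.5))
    P=plane(c,pts,9,s);vx,vy,px,py=cv2.fitLine(P.astype(np.float32),cv2.DIST_HUBER,0,.01,.01).ravel()
    if vy<0: vx,vy=-vx,-vy
    e=np.array([np.cos(a),np.sin(a)]);print("edge",np.degrees(np.arctan2(-vx,vy)),px,py,"along x:",np.array([px,py])@e, np.median(P@e))
E
```

```text
24 dir deg 5.200801 pt 475.6389 108.49935 xr 443.770397072094 508.5087959748128
44 dir deg 4.9977593 pt 499.73376 182.72388 xr 438.34504104664757 565.0573255823551
44 dir deg 5.01731 pt 478.80237 253.04059 xr 432.904712822616 559.6235816392903
26 dir deg 5.1035795 pt 453.1579 322.94458 xr 427.48791943307924 498.21786741232415
5.0798626 [ 65.958115 137.75764  209.65152  281.5516  ] [71.79953  71.893875 71.900085]
edge 4.99305 424.02673 214.13052 along x: 441.3213 441.31742922136743
edge 5.0422206 573.0771 212.81615 along x: 589.6698 589.6443787958102
```

```bash
python3 - <<'E'
from h import *
a=np.radians(5.08);e=np.array([np.cos(a),np.sin(a)]);n=np.array([-np.sin(a),np.cos(a)])
o=524.8*e+173.73*n;np.save("board.npy",np.r_[o,np.radians(5.05)]);print(o)
for y in(-108,-36,36,108):print(y,board2world([64.5,y]))
goal(400,-215,220,0)
E
```

```text
[507.35540168 219.51685422]
-108 [581.11173528 117.61369797]
-36 [574.77393144 189.33421276]
36 [568.4361276  261.05472756]
108 [562.09832376 332.77524235]
t 1.13 pos [439.9 219.8 200.4] travel [0.0731, -0.4305, -0.0194] yaw 0.0767 tilt [-0.    -0.001] rows>= 10.5
```

Call:
drive_tool:
  hand: [1,1,1,1,1,1,1,1,1,1]
  travel:
    - [0.007,-0.04,-0.002]
    - [0.014,-0.08,-0.004]
    - [0.021,-0.12,-0.006]
    - [0.028,-0.16,-0.008]
    - [0.035,-0.2,-0.01]
    - [0.042,-0.24,-0.012]
    - [0.049,-0.28,-0.014]
    - [0.056,-0.32,-0.016]
    - [0.063,-0.37,-0.018]
    - [0.073,-0.41,-0.019]
  yaw: [0.01,0.02,0.03,0.04,0.05,0.06,0.07,0.077,0.077,0.077]

```text
time: 1.97
eef_pos: [399.9, -186.9, 219.8]
tcp_rot: [-0.001, 1.0, -0.0, 0.0]
contact_force: [1.4, -0.0, 0.4]
finger_gap: 1.0
```

Call:
drive_tool:
  hand: [1,1,1]
  travel:
    - [0,-0.02,0]
    - [0,-0.02,0]
    - [0,-0.02,0]
  yaw: [0,0,0]

```text
time: 2.22
eef_pos: [400.2, -206.3, 219.7]
tcp_rot: [-0.0, 1.0, -0.0, 0.0]
contact_force: [-0.3, 0.6, -0.8]
finger_gap: 1.003
```

```bash
python3 - <<'E'
from h import *
import pickle
s=bot.get_state();c=bot.read_camera("wrist");print(s["time"],s["eef_pos"],s["joint_vel"].round(3))
pickle.dump((s,c),open("w2.pkl","wb"))
save(c,"w2.png",1.5)
c=bot.read_camera("scene");pickle.dump((s,c),open("s2.pkl","wb"));save(c,"s2.png",4,(240,150,420,300))
E
```

```text
2.2167 [ 400.19980252 -206.29482758  219.68698327] [ 0.036 -0.012  0.02   0.001  0.003  0.008]
```

View pics/w2.png

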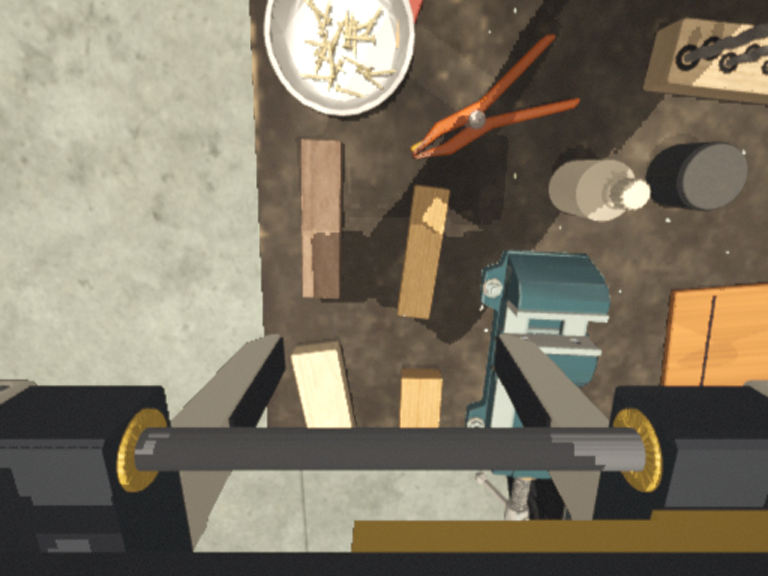

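View pics/s2.png

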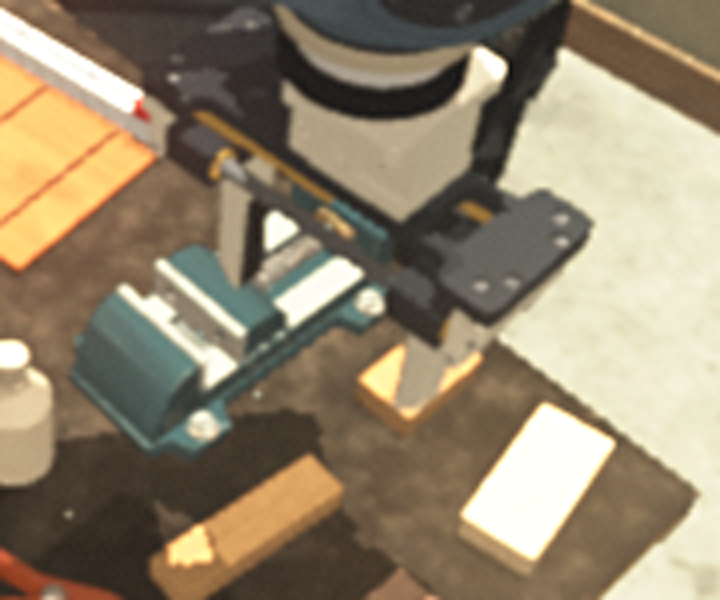

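The wrist view shows the pieces: dark at (214,145), tan at (282,168), pale's near end at (212,232), short's near end at (281,247). The vice is immediately right of the tan and short pieces, so I'll triangulate its height and refine the pieces.

```bash
python3 - <<'E'
from h import *
import pickle
s,w=pickle.load(open("w2.pkl","rb"));_,sc=pickle.load(open("s2.pkl","rb"))
def tri(a,b):
    o1,d1=rays(w,[a],s);o2,d2=rays(sc,[b]);d1=d1[0]/np.linalg.norm(d1);d2=d2[0]/np.linalg.norm(d2)
    k=np.linalg.lstsq(np.c_[d1,-d2],o2-o1,rcond=None)[0];p=o1+k[0]*d1;q=o2+k[1]*d2;return ((p+q)/2).round(0),np.linalg.norm(p-q).round(1)
S=lambda u,v:(u/4+240,v/4+150)
W=lambda u,v:(u/1.5,v/1.5)
print("strip1",tri(W(505,322),S(207,385)))
print("body corner",tri(W(510,252),S(148,430)))
print("bolt1",tri(W(491,289),S(203,427)))
print("tan far L",tri(W(400,312),S(342,490)))
# pieces in wrist
hsv=cv2.cvtColor(w["frame"],cv2.COLOR_RGB2HSV)
for n,(u,v) in dict(dl=(214,110),dd=(214,180),tl=(290,140),td=(280,190),p=(212,240),s=(281,260),bench=(250,190),bench2=(250,120),sh=(300,200)).items():print(n,hsv[v,u])
E
```

```text
strip1 (array([472., -85.,  -8.]), np.float64(9.0))
body corner (array([ 393., -103.,   39.]), np.float64(0.0))
bolt1 (array([ 436., -108.,    5.]), np.float64(0.4))
tan far L (array([ 460., -197.,    8.]), np.float64(3.8))
dl [ 15  92 188]
dd [ 13  94 133]
tl [ 19 120 243]
td [ 17 128 185]
p [ 30  41 255]
s [ 19 119 249]
bench [18 69 63]
bench2 [ 17  77 106]
sh [19 60 68]
```

```bash
python3 - <<'E'
from h import *
import pickle
s,w=pickle.load(open("w2.pkl","rb"));_,sc=pickle.load(open("s2.pkl","rb"))
a=cv2.resize(cv2.cvtColor(w["frame"],4)[160:330,300:420],None,fx=3.3,fy=3.3,interpolation=2)
c=bot.read_camera("scene")
b=cv2.resize(cv2.cvtColor(c["frame"],4)[190:290,250:345],None,fx=4.2,fy=4.2,interpolation=2)
h=max(a.shape[0],b.shape[0]);im=np.zeros((h,a.shape[1]+b.shape[1],3),np.uint8);im[:a.shape[0],:a.shape[1]]=a;im[:b.shape[0],a.shape[1]:]=b
print(im.shape,a.shape);cv2.imwrite("pics/v.png",im)
E
```

```text
(561, 795, 3) (561, 396, 3)
```

View pics/v.png

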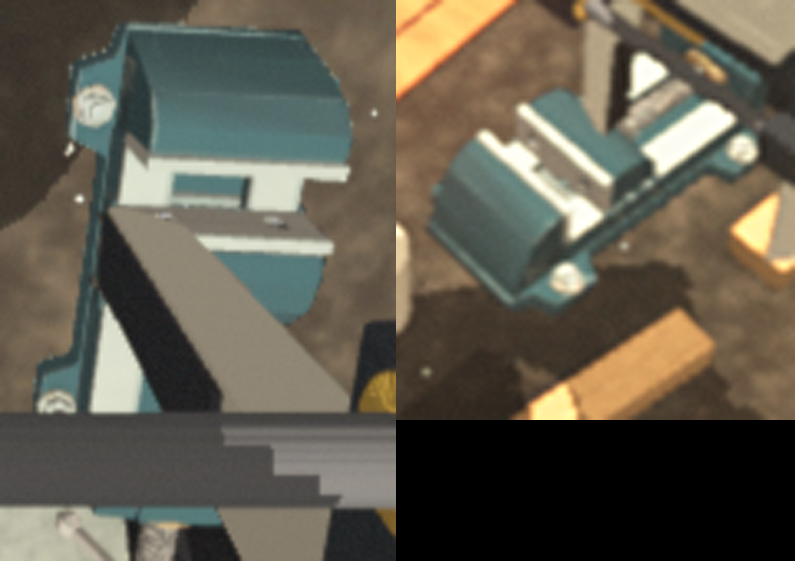

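```bash
python3 - <<'E'
from h import *
import pickle
s,w=pickle.load(open("w2.pkl","rb"));_,sc=pickle.load(open("s2.pkl","rb"))
def tri(a,b):
    o1,d1=rays(w,[a],s);o2,d2=rays(sc,[b]);d1=d1[0]/np.linalg.norm(d1);d2=d2[0]/np.linalg.norm(d2)
    k=np.linalg.lstsq(np.c_[d1,-d2],o2-o1,rcond=None)[0];p=o1+k[0]*d1;q=o2+k[1]*d2;return ((p+q)/2).round(0),np.linalg.norm(p-q).round(1)
S=lambda u,v:((u-396)/4.2+250,v/4.2+190)
W=lambda u,v:(u/3.3+300,v/3.3+160)
print("fixed jaw",tri(W(350,172),S(480,133)))
print("mov jaw",tri(W(332,247),S(522,108)))
print("mov jaw -y",tri(W(103,208),S(610,195)))
print("bolt2",tri(W(55,403),S(743,148)))
print("bolt1",tri(W(94,104),S(567,276)))
E
```

```text
fixed jaw (array([444., -24.,  62.]), np.float64(3.3))
mov jaw (array([473., -29.,  66.]), np.float64(4.3))
mov jaw -y (array([ 447., -124.,   91.]), np.float64(1.3))
bolt2 (array([ 588., -114.,    5.]), np.float64(3.1))
bolt1 (array([ 432., -110.,   16.]), np.float64(2.2))
```

```bash
python3 - <<'E'
from h import *
import pickle
s,w=pickle.load(open("w2.pkl","rb"))
hsv=cv2.cvtColor(w["frame"],cv2.COLOR_RGB2HSV)
def go(n,lo,hi,roi,z,c,s,hsv):
    m=cv2.inRange(hsv,lo,hi);x0,y0,x1,y1=roi;k=np.zeros_like(m);k[y0:y1,x0:x1]=m[y0:y1,x0:x1]
    k=cv2.morphologyEx(k,2,np.ones((3,3)));ct=max(cv2.findContours(k,0,1)[0],key=cv2.contourArea)
    r=cv2.minAreaRect(plane(c,ct.reshape(-1,2)+0.0,z,s).astype(np.float32));print(n,np.round(r[0],1),np.round(r[1],1),round(r[2],1), ct.reshape(-1,2).min(0),ct.reshape(-1,2).max(0))
go("dark",(0,60,115),(25,140,255),(192,85,234,205),18,w,s,hsv)
go("tan",(10,90,130),(25,255,255),(255,115,310,220),20,w,s,hsv)
go("tan,pale part",(0,0,160),(60,255,255),(185,225,240,275),22,w,s,hsv)
go("short part",(10,90,150),(25,255,255),(260,235,300,280),22,w,s,hsv)
E
```

```text
dark [ 370.2 -273.4] [ 45.7 141. ] 86.7 [192  92] [226 198]
tan [ 399.6 -176.4] [ 30.7 119.8] 82.2 [265 124] [298 211]
tan,pale part [ 528.  -274.8] [70.6 46.6] 8.1 [194 233] [232 274]
short part [ 545.5 -175.3] [46.  41.7] 0.0 [266 252] [294 279]
```

```bash
python3 - <<'E'
from h import *
import pickle
s,w=pickle.load(open("w2.pkl","rb"))
hsv=cv2.cvtColor(w["frame"],cv2.COLOR_RGB2HSV)
P={}
for v in range(100,194,6):
    r=hsv[v,190:240,2].astype(int); 
    if v in(100,124,148,178):print(v,r.tolist())
g=cv2.GaussianBlur(cv2.cvtColor(w["frame"],cv2.COLOR_RGB2LAB),(3,3),0)[...,1]
hue=hsv[...,1]
m=cv2.inRange(w["frame"],(118,70,50),(255,160,140));k=np.zeros_like(m);k[85:205,197:234]=m[85:205,197:234]
k=cv2.morphologyEx(k,2,np.ones((7,7)));ct=max(cv2.findContours(k,0,1)[0],key=cv2.contourArea)
r=cv2.minAreaRect(plane(w,ct.reshape(-1,2),18,s).astype(np.float32));print(r,ct.reshape(-1,2).min(0),ct.reshape(-1,2).max(0))
goal(399.6,-176.4,60,np.radians(-7.6))
E
```

```text
100 [111, 111, 112, 111, 113, 113, 113, 109, 99, 96, 118, 171, 176, 181, 189, 195, 192, 184, 178, 177, 183, 189, 189, 188, 189, 187, 186, 180, 175, 175, 176, 178, 181, 179, 174, 170, 165, 97, 74, 78, 120, 125, 127, 127, 125, 124, 120, 117, 113, 109]
124 [106, 112, 116, 117, 112, 110, 106, 107, 107, 95, 113, 171, 179, 190, 192, 193, 187, 178, 176, 182, 185, 187, 189, 190, 191, 194, 196, 194, 192, 190, 193, 192, 191, 192, 186, 183, 169, 97, 69, 95, 98, 99, 107, 107, 94, 93, 92, 91, 91, 89]
148 [121, 117, 114, 109, 111, 112, 113, 112, 109, 108, 115, 151, 181, 185, 185, 183, 183, 173, 175, 183, 186, 188, 191, 195, 196, 194, 194, 194, 197, 199, 199, 190, 193, 191, 189, 182, 132, 82, 54, 62, 97, 100, 99, 105, 103, 104, 101, 101, 99, 102]
178 [105, 104, 107, 105, 105, 105, 106, 105, 108, 112, 116, 144, 201, 207, 210, 214, 208, 185, 132, 124, 127, 134, 136, 133, 134, 134, 131, 132, 137, 140, 142, 137, 137, 138, 139, 130, 82, 66, 64, 65, 65, 63, 63, 63, 62, 62, 61, 61, 58, 58]
((338.9025573730469, -266.2483215332031), (33.355594635009766, 76.97509765625), 87.89071655273438) [200  93] [226 153]
t 2.37 pos [ 400.3 -205.3  219.7] travel [0.0006, 0.0289, 0.1597] yaw 0.1356 tilt [-0.  0.] rows>= 3.9
```

Call:
drive_tool:
  hand: [0.6,0.6,0.6,0.6,0.6,0.6]
  travel:
    - [0,0.007,0.04]
    - [0,0.015,0.08]
    - [0,0.023,0.12]
    - [0.001,0.029,0.155]
    - [0.001,0.029,0.16]
    - [0.001,0.029,0.16]
  yaw: [0.05,0.09,0.13,0.135,0.135,0.135]

```text
time: 2.87
eef_pos: [398.6, -174.9, 58.9]
tcp_rot: [0.065, 0.998, 0.001, -0.002]
contact_force: [0.8, -0.2, 0.4]
finger_gap: 0.627
```

```bash
python3 - <<'E'
from h import *
goal(399.6,-176.4,3,np.radians(-7.6))
print(bot.get_state()["finger_gap"])
E
```

```text
t 2.87 pos [ 398.6 -174.9   58.9] travel [-0.0014, -0.0014, 0.0559] yaw 0.003 tilt [ 0.001 -0.003] rows>= 1.3
0.6265090983970513
```

Call:
drive_tool:
  hand: [0.6,0.6,0.6,0.6,0.25,0.25,0.25,0.25,0.25,0.25]
  travel:
    - [-0.001,-0.001,0.025]
    - [-0.001,-0.001,0.045]
    - [-0.001,-0.001,0.056]
    - [-0.001,-0.001,0.056]
    - [-0.001,-0.001,0.056]
    - [-0.001,-0.001,0.056]
    - [-0.001,-0.001,0.056]
    - [-0.001,-0.001,0.056]
    - [-0.001,-0.001,0.056]
    - [-0.001,-0.001,0.056]
  yaw: [0.003,0.003,0.003,0.003,0.003,0.003,0.003,0.003,0.003,0.003]
  squeeze: 25

```text
time: 3.7
eef_pos: [399.8, -176.2, 3.8]
tcp_rot: [0.066, 0.998, 0.0, -0.001]
contact_force: [-1.3, 1.9, 10.0]
finger_gap: 0.324
```

```bash
python3 - <<'E'
from h import *
c=bot.read_camera("wrist");save(c,"w3.png",1.4)
s=bot.get_state();print(s["finger_gap"],s["finger_gap"]*93,s["eef_pos"],s["contact_force"])
goal(399.6,-176.4,120,np.radians(-7.6))
E
```

```text
0.32143406211345504 29.89336777655132 [ 399.82819085 -176.18400567    3.77832771] [-1.50109836  1.04161923 11.08622724]
t 3.75 pos [ 399.8 -176.2    3.8] travel [0.0004, -0.0002, -0.1162] yaw 0.0002 tilt [ 0.001 -0.002] rows>= 2.8
```

View pics/w3.png

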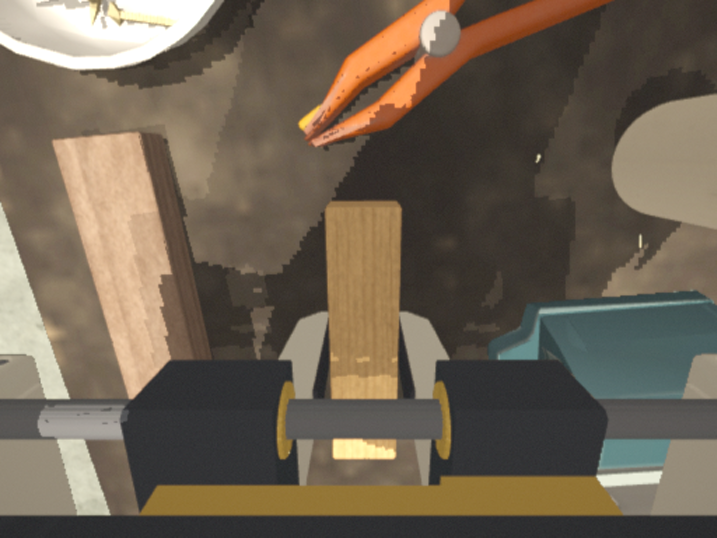

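Tan is gripped between the pads (gap 29.9 mm matches its 30 mm width); its near end is at about (260,145) in full-resolution pixels. I'll use that for its offset in the hand.

```bash
cat >> h.py <<'E'
def near(c,s,uv,ztop,L):
    P=plane(c,uv,ztop,s).mean(0); T=Ro.from_quat(s["tcp_rot"]).inv()
    v=T.apply(np.r_[P-np.array(s["eef_pos"])[:2],0]); print("near end in tool",v.round(1),"far dist",round(L-v[0],1)); return L-v[0]
def place(D,lane,z,gap):
    a=np.load("board.npy")[2];p=board2world([64.5-D-gap,lane]);print("tgt",p.round(1));goal(p[0],p[1],z,a)
E
python3 - <<'E'
from h import *
s=bot.get_state();c=bot.read_camera("wrist")
D=near(c,s,[(326/1.4,203/1.4),(401/1.4,202/1.4)],20,120)
place(D,36,120,6)
E
```

```text
near end in tool [61.6  0.3  0.1] far dist 58.4
tgt [504.2 255.4]
t 3.8 pos [ 399.8 -176.2    3.8] travel [-0.0463, 0.4417, -0.116] yaw -0.2206 tilt [ 0.001 -0.002] rows>= 11.0
```

Call:
drive_tool:
  hand: [0.25,0.25,0.25,0.25,0.25,0.25,0.25,0.25,0.25,0.25]
  travel:
    - [0,0,-0.03]
    - [0,0,-0.07]
    - [0,0,-0.11]
    - [-0.002,0.03,-0.125]
    - [-0.006,0.065,-0.125]
    - [-0.01,0.1,-0.125]
    - [-0.015,0.14,-0.125]
    - [-0.02,0.18,-0.125]
    - [-0.024,0.22,-0.125]
    - [-0.028,0.26,-0.125]
  yaw: [0,0,0,-0.02,-0.05,-0.07,-0.1,-0.13,-0.15,-0.17]

```text
time: 4.63
eef_pos: [462.1, 79.8, 129.3]
tcp_rot: [-0.019, 1.0, 0.0, -0.001]
contact_force: [1.2, -0.8, -2.0]
finger_gap: 0.317
```

```bash
python3 - <<'E'
from h import *
print(bot.get_state()["finger_gap"]);place(58.4,36,60,6)
E
```

```text
0.31735592607849084
tgt [504.3 255.4]
t 4.63 pos [462.1  79.8 129.3] travel [-0.049, 0.1738, 0.0694] yaw -0.0496 tilt [ 0.001 -0.002] rows>= 4.6
```

Call:
drive_tool:
  hand: [0.25,0.25,0.25,0.25,0.25,0.25,0.25,0.25]
  travel:
    - [-0.01,0.04,0.005]
    - [-0.02,0.075,0.015]
    - [-0.03,0.11,0.03]
    - [-0.04,0.145,0.05]
    - [-0.049,0.17,0.065]
    - [-0.049,0.174,0.069]
    - [-0.049,0.174,0.069]
    - [-0.049,0.174,0.069]
  yaw: [-0.01,-0.02,-0.03,-0.04,-0.05,-0.05,-0.05,-0.05]

```text
time: 5.3
eef_pos: [503.9, 255.0, 60.5]
tcp_rot: [-0.044, 0.999, 0.0, -0.001]
contact_force: [0.3, -0.4, -0.1]
finger_gap: 0.322
```

```bash
python3 - <<'E'
from h import *
s=bot.get_state();c=bot.read_camera("wrist");save(c,"w4.png",1.4);print(s["finger_gap"])
place(58.4,36,13.5,4)
E
```

```text
0.32228936424635396
tgt [506.3 255.6]
t 5.35 pos [504.3 254.7  61. ] travel [-0.0021, 0.0006, 0.0475] yaw -0.0002 tilt [ 0.001 -0.001] rows>= 1.1
```

View pics/w4.png

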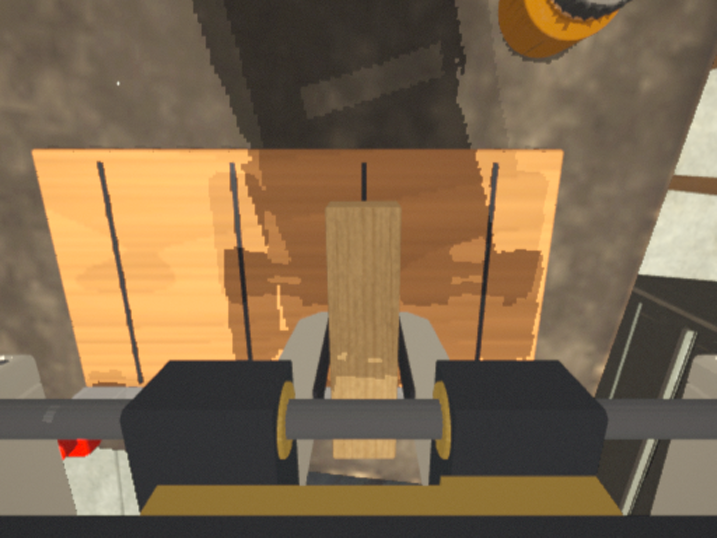

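The tan piece is centred over the third lane line (364,180 in the picture), parallel to it. I'll lower it, then push it to the fence.

Call:
drive_tool:
  hand: [0.25,0.25,0.25,0.25,0.25,0.25]
  travel:
    - [-0.002,0.001,0.02]
    - [-0.002,0.001,0.035]
    - [-0.002,0.001,0.044]
    - [-0.002,0.001,0.048]
    - [-0.002,0.001,0.048]
    - [-0.002,0.001,0.048]
  yaw: [0,0,0,0,0,0]

```text
time: 5.85
eef_pos: [506.5, 255.5, 13.8]
tcp_rot: [-0.044, 0.999, 0.001, -0.0]
contact_force: [0.3, 0.0, -0.7]
finger_gap: 0.322
```

Call:
drive_tool:
  hand: [0.25,0.25,0.25]
  travel:
    - [-0.001,0,0]
    - [-0.0025,0,0]
    - [-0.0025,0,0]
  yaw: [0,0,0]

```text
time: 6.1
eef_pos: [508.7, 255.6, 14.1]
tcp_rot: [-0.044, 0.999, 0.001, -0.001]
contact_force: [-3.3, -0.0, 0.5]
finger_gap: 0.32
```

Call:
drive_tool:
  hand: [0.25,0.25,0.25]
  travel:
    - [-0.0005,0,0]
    - [-0.001,0,0]
    - [-0.001,0,0]
  yaw: [0,0,0]

```text
time: 6.35
eef_pos: [508.8, 255.6, 14.0]
tcp_rot: [-0.044, 0.999, 0.0, -0.002]
contact_force: [-7.1, -0.2, 2.1]
finger_gap: 0.323
```

Contact with the fence is felt (-7 N). I'll lower it the last millimetre, release and rise.

Call:
drive_tool:
  hand: [0.25,0.25,0.45,0.45,0.45,0.45,0.45,0.45,0.45,0.45]
  travel:
    - [0.0005,0,0.001]
    - [0.0005,0,0.001]
    - [0.0005,0,0.001]
    - [0.0005,0,0.001]
    - [0.0005,0,0.001]
    - [0.0005,0,0.0]
    - [0.0,0,-0.03]
    - [0,0,-0.065]
    - [0,0,-0.1]
    - [0,0,-0.14]
  yaw: [0,0,0,0,0,0,0,0,0,0]

```text
time: 7.18
eef_pos: [508.7, 255.2, 154.9]
tcp_rot: [-0.043, 0.999, 0.0, -0.003]
contact_force: [0.3, 0.9, -0.1]
finger_gap: 0.444
```

```bash
python3 - <<'E'
from h import *
s=bot.get_state();c=bot.read_camera("wrist");save(c,"w5.png",1.4);print(s["finger_gap"])
goal(375,-268,120,np.radians(-2))
E
```

```text
0.4440978159869251
t 7.23 pos [512.1 256.7 163.3] travel [0.1825, -0.5109, 0.0405] yaw 0.1221 tilt [0.004 0.005] rows>= 13.0
```

View pics/w5.png

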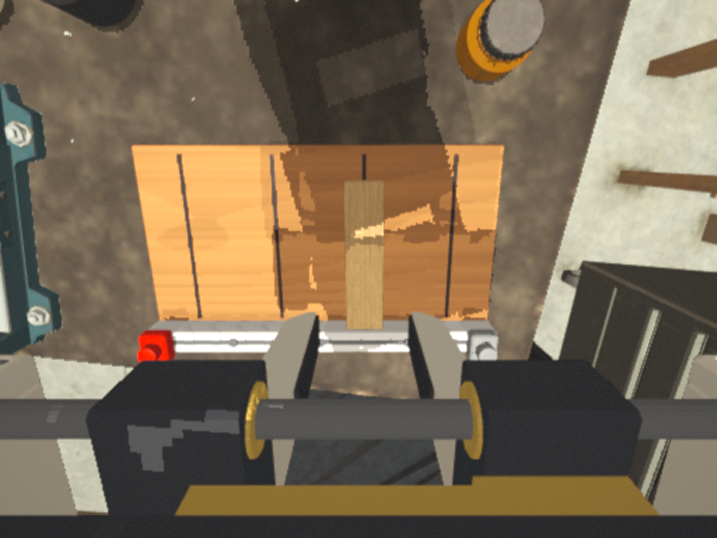

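Tan lies straight on its lane line, end at the fence (364,325 in the picture). Next the dark piece.

Call:
drive_tool:
  hand: [0.6,0.6,0.6,0.6,0.6,0.6,0.6,0.6,0.6,0.6]
  travel:
    - [0.013,-0.037,0]
    - [0.026,-0.074,0]
    - [0.04,-0.111,0]
    - [0.053,-0.15,0]
    - [0.067,-0.188,0]
    - [0.08,-0.226,0]
    - [0.094,-0.264,0]
    - [0.107,-0.302,0]
    - [0.12,-0.34,0]
    - [0.134,-0.378,0]
  yaw: [0.01,0.02,0.03,0.04,0.05,0.06,0.07,0.08,0.1,0.12]

```text
time: 8.07
eef_pos: [410.9, -133.3, 161.4]
tcp_rot: [0.017, 1.0, 0.002, 0.003]
contact_force: [0.4, -0.5, 0.6]
finger_gap: 0.601
```

```bash
python3 - <<'E'
from h import *
goal(375,-268,150,np.radians(-2))
E
```

```text
t 8.07 pos [ 410.9 -133.3  161.4] travel [0.0314, -0.1358, 0.0107] yaw 0.0014 tilt [0.004 0.006] rows>= 3.4
```

Call:
drive_tool:
  hand: [0.6,0.6,0.6,0.6,0.6,0.6]
  travel:
    - [0.009,-0.038,0.002]
    - [0.018,-0.076,0.005]
    - [0.027,-0.114,0.008]
    - [0.031,-0.136,0.01]
    - [0.031,-0.136,0.01]
    - [0.031,-0.136,0.01]
  yaw: [0,0,0,0,0,0]

```text
time: 8.57
eef_pos: [375.0, -268.8, 150.5]
tcp_rot: [0.018, 1.0, 0.002, 0.003]
contact_force: [-0.0, -0.3, 0.1]
finger_gap: 0.595
```

```bash
python3 - <<'E'
from h import *
import pickle
s=bot.get_state();c=bot.read_camera("wrist");save(c,"w6.png",1.4);print(s["joint_vel"].round(3));pickle.dump((s,c),open("w6.pkl","wb"))
goal(375,-268,150,np.radians(-2))
E
```

```text
[ 0.044 -0.015  0.019  0.004  0.004  0.012]
t 8.62 pos [ 375.3 -267.9  150.6] travel [0.0003, -0.0001, 0.0006] yaw 0.0004 tilt [0.004 0.006] rows>= 0.0
```

View pics/w6.png

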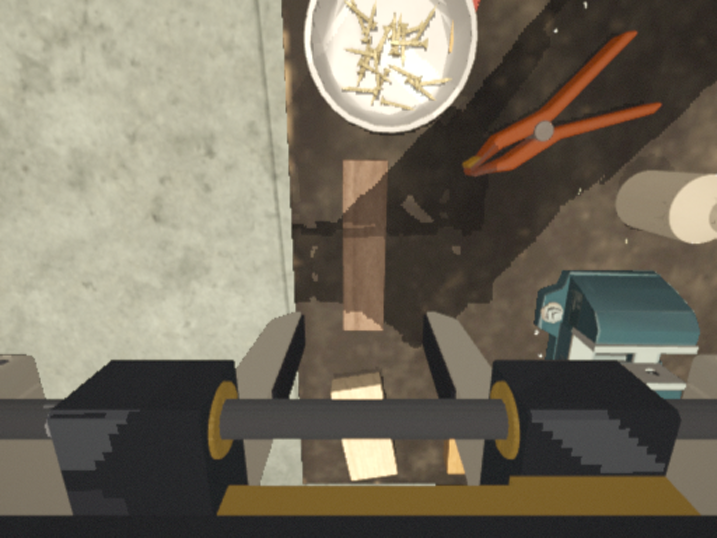

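Dark is fully visible at (365,245) in this picture, lined up with the tool, corners (343,160), (388,160), (344,330), (384,331).

```bash
python3 - <<'E'
from h import *
import pickle
s,c=pickle.load(open("w6.pkl","rb"))
P=plane(c,np.array([(343,160),(388,160),(384,331),(344,330)])/1.4,18,s)
r=cv2.minAreaRect(P.astype(np.float32));print(P.round(1),r)
f,n=P[2:].mean(0),P[:2].mean(0);a=np.arctan2(*(f-n)[::-1]);print(np.degrees(a),np.linalg.norm(f-n))
m=P.mean(0)
goal(m[0],m[1],60,a)
E
```

```text
[[ 300.7 -280.5]
 [ 301.9 -247. ]
 [ 442.  -252.8]
 [ 439.7 -286.8]] ((371.2298583984375, -266.9190673828125), (34.024173736572266, 140.17242431640625), 87.63968658447266)
-2.469684316992987 139.67339829901078
t 8.62 pos [ 375.3 -267.9  150.6] travel [0.0048, 0.0006, 0.0906] yaw 0.0086 tilt [0.004 0.006] rows>= 2.2
```

Call:
drive_tool:
  hand: [0.6,0.6,0.6,0.6,0.6,0.6,0.6]
  travel:
    - [0.002,0.001,0.03]
    - [0.004,0.001,0.065]
    - [0.005,0.001,0.1]
    - [0.005,0.001,0.13]
    - [0.005,0.001,0.146]
    - [0.005,0.001,0.147]
    - [0.005,0.001,0.147]
  yaw: [0.008,0.008,0.008,0.008,0.008,0.008,0.008]

```text
time: 9.2
eef_pos: [371.4, -264.9, 3.2]
tcp_rot: [0.02, 1.0, 0.003, 0.002]
contact_force: [-0.7, -0.6, 0.8]
finger_gap: 0.601
```

Call:
drive_tool:
  hand: [0.25,0.25,0.25,0.25,0.25,0.25]
  travel:
    - [0,0,0]
    - [0,0,0]
    - [0,0,0]
    - [0,0,0]
    - [0,0,0]
    - [0,0,0]
  yaw: [0,0,0,0,0,0]

```text
time: 9.7
eef_pos: [371.8, -265.0, 3.8]
tcp_rot: [0.021, 1.0, 0.002, 0.003]
contact_force: [0.3, 2.6, 7.8]
finger_gap: 0.36
```

```bash
python3 - <<'E'
from h import *
s=bot.get_state();c=bot.read_camera("wrist");save(c,"w7.png",1.4);print(s["finger_gap"]*93)
E
```

```text
33.45322125433083
```

View pics/w7.png

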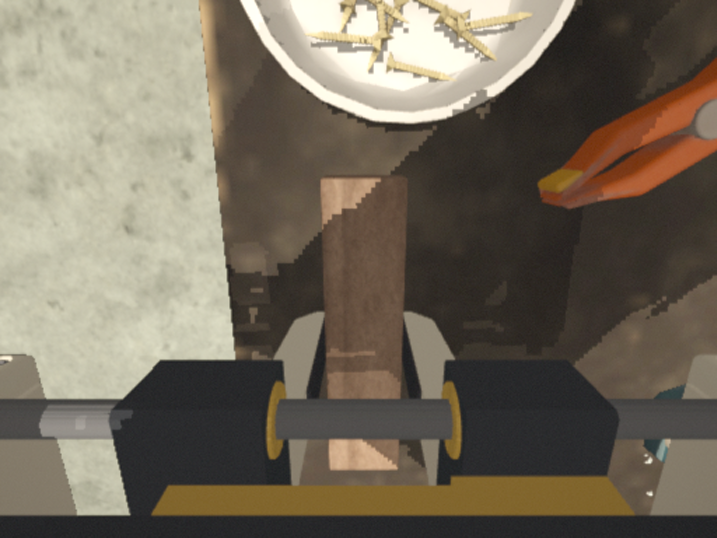

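```bash
python3 - <<'E'
from h import *
s=bot.get_state();c=bot.read_camera("wrist")
D=near(c,s,[(321/1.4,178/1.4),(407/1.4,177/1.4)],18,140)
place(D,108,128,4)
E
```

```text
near end in tool [71.   0.4 -0.4] far dist 69.0
tgt [489.3 326.3]
t 9.8 pos [ 371.8 -265.     3.8] travel [-0.0939, 0.5963, -0.1208] yaw -0.1292 tilt [0.004 0.006] rows>= 14.8
```

Call:
drive_tool:
  hand: [0.25,0.25,0.25,0.25,0.25,0.25,0.25,0.25,0.25,0.25]
  travel:
    - [0,0,-0.03]
    - [0,0,-0.07]
    - [0,0,-0.11]
    - [-0.005,0.03,-0.122]
    - [-0.01,0.065,-0.122]
    - [-0.016,0.1,-0.122]
    - [-0.022,0.14,-0.122]
    - [-0.028,0.18,-0.122]
    - [-0.034,0.22,-0.122]
    - [-0.04,0.26,-0.122]
  yaw: [0,0,0,-0.02,-0.04,-0.06,-0.08,-0.1,-0.12,-0.129]

```text
time: 10.63
eef_pos: [421.6, -5.6, 127.6]
tcp_rot: [-0.044, 0.999, 0.002, 0.003]
contact_force: [1.3, -0.8, -0.3]
finger_gap: 0.365
```

```bash
python3 - <<'E'
from h import *
place(69,108,60,4)
E
```

```text
tgt [489.4 326.3]
t 10.63 pos [421.6  -5.6 127.6] travel [-0.0964, 0.3244, 0.0695] yaw 0.0004 tilt [0.004 0.007] rows>= 8.3
```

Call:
drive_tool:
  hand: [0.25,0.25,0.25,0.25,0.25,0.25,0.25,0.25,0.25,0.25]
  travel:
    - [-0.012,0.038,0]
    - [-0.024,0.076,0]
    - [-0.036,0.115,0]
    - [-0.048,0.155,0]
    - [-0.06,0.195,0.01]
    - [-0.072,0.235,0.025]
    - [-0.083,0.275,0.04]
    - [-0.096,0.312,0.055]
    - [-0.096,0.324,0.069]
    - [-0.096,0.324,0.069]
  yaw: [0,0,0,0,0,0,0,0,0,0]

```text
time: 11.47
eef_pos: [487.6, 328.5, 57.6]
tcp_rot: [-0.046, 0.999, 0.002, 0.002]
contact_force: [-0.2, -0.2, -1.7]
finger_gap: 0.364
```

Call:
drive_tool:
  hand: [0.25,0.25]
  travel:
    - [0,0,0]
    - [0,0,0]
  yaw: [0,0]

```text
time: 11.63
eef_pos: [487.2, 328.2, 57.5]
tcp_rot: [-0.046, 0.999, 0.001, 0.002]
contact_force: [-0.1, -0.7, 0.1]
finger_gap: 0.362
```

```bash
python3 - <<'E'
from h import *
c=bot.read_camera("wrist");save(c,"w8.png",1.4)
place(69,108,13.5,4)
E
```

```text
tgt [489.4 326.3]
t 11.68 pos [487.6 327.9  58. ] travel [-0.0015, -0.0018, 0.0445] yaw 0.0027 tilt [0.003 0.004] rows>= 1.1
```

View pics/w8.png

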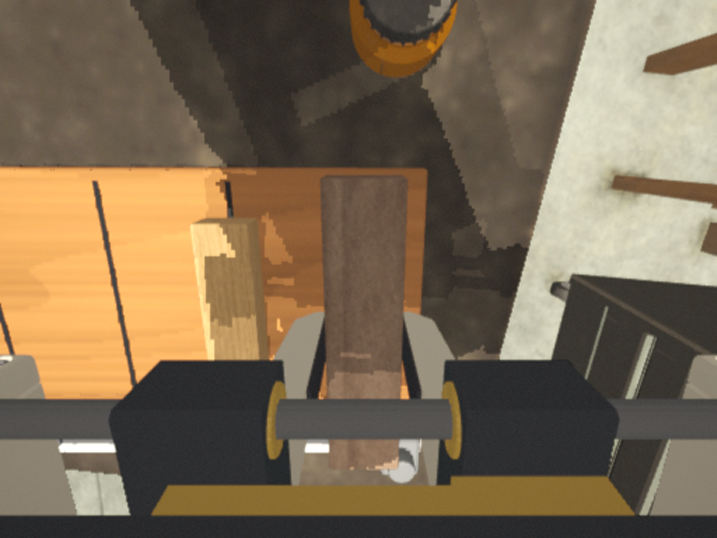

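The dark piece is over the left lane, parallel to the board's edge. Lowering it.

Call:
drive_tool:
  hand: [0.25,0.25,0.25,0.25,0.25,0.25]
  travel:
    - [-0.0015,-0.002,0.018]
    - [-0.0015,-0.002,0.033]
    - [-0.0015,-0.002,0.042]
    - [-0.0015,-0.002,0.0445]
    - [-0.0015,-0.002,0.0445]
    - [-0.0015,-0.002,0.0445]
  yaw: [0.003,0.003,0.003,0.003,0.003,0.003]

```text
time: 12.18
eef_pos: [492.7, 325.9, 17.3]
tcp_rot: [-0.043, 0.999, 0.003, 0.005]
contact_force: [2.9, -5.0, 20.6]
finger_gap: 0.36
```

Call:
drive_tool:
  hand: [0.25,0.25,0.25]
  travel:
    - [-0.001,0,0]
    - [-0.0025,0,0]
    - [-0.0025,0,0]
  yaw: [0,0,0]

```text
time: 12.43
eef_pos: [496.1, 325.6, 18.2]
tcp_rot: [-0.043, 0.999, 0.003, 0.006]
contact_force: [0.9, -0.1, 4.0]
finger_gap: 0.362
```

```bash
python3 - <<'E'
from h import *
place(69,108,13,0)
E
```

```text
tgt [493.4 326.7]
t 12.43 pos [496.1 325.6  18.2] travel [0.0027, 0.0013, 0.0052] yaw -0.0027 tilt [0.006 0.013] rows>= 0.1
```

```bash
python3 - <<'E'
from h import *
c=bot.read_camera("wrist");save(c,"w9.png",1.4)
c=bot.read_camera("scene");save(c,"s9.png",6,(170,120,300,220))
print(bot.get_state()["contact_force"])
E
```

```text
[ 1.21183871 -3.61171463  7.87592614]
```

View pics/w9.png

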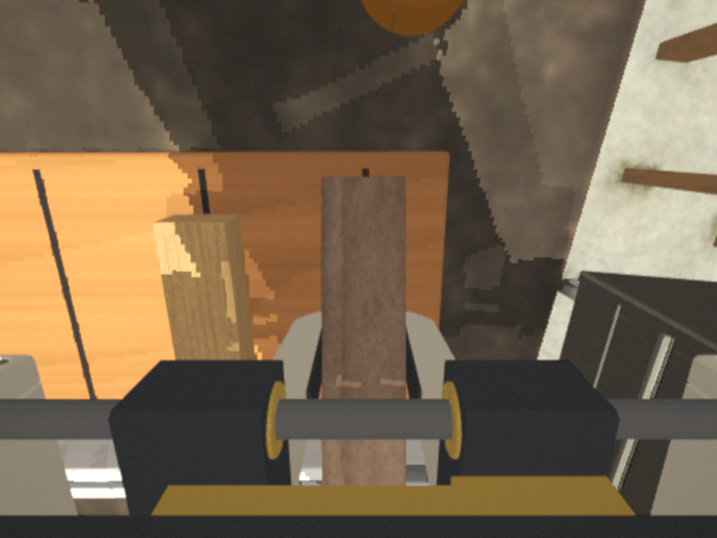

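View pics/s9.png

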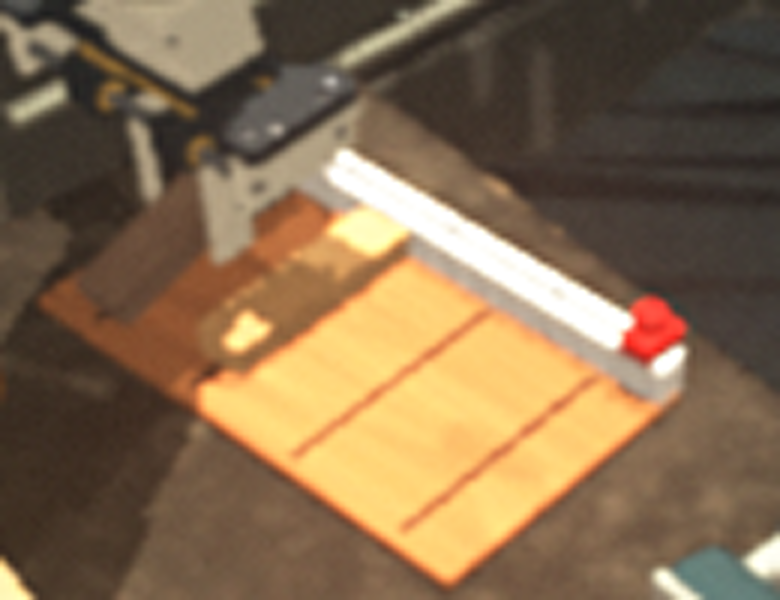

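The far end appears to have ridden up on the fence, tilting the piece in the grip. I'll lift, back off and re-measure.

Call:
drive_tool:
  hand: [0.25,0.25,0.25,0.25,0.25,0.25]
  travel:
    - [0,0,-0.015]
    - [0,0,-0.03]
    - [0.004,0,-0.042]
    - [0.008,0,-0.042]
    - [0.008,0,-0.042]
    - [0.008,0,-0.042]
  yaw: [0,0,0,0,0,0]

```text
time: 13.03
eef_pos: [486.7, 324.6, 59.3]
tcp_rot: [-0.043, 0.999, 0.003, 0.006]
contact_force: [0.3, 0.1, -0.7]
finger_gap: 0.361
```

```bash
python3 - <<'E'
from h import *
s=bot.get_state();c=bot.read_camera("wrist");save(c,"w10.png",1.4);print(s["contact_force"])
place(69,108,60,4)
c=bot.read_camera("scene");save(c,"s10.png",6,(170,120,300,220))
E
```

```text
[ 0.30163237  0.05411932 -0.70360581]
tgt [489.4 326.3]
t 13.08 pos [486.9 324.6  59.1] travel [-0.0026, 0.0015, -0.0009] yaw -0.0019 tilt [0.005 0.011] rows>= 0.1
```

View pics/w10.png

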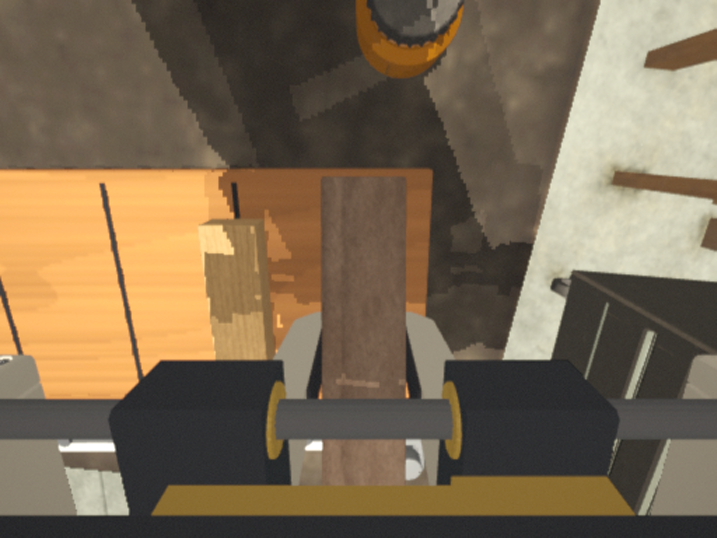

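View pics/s10.png

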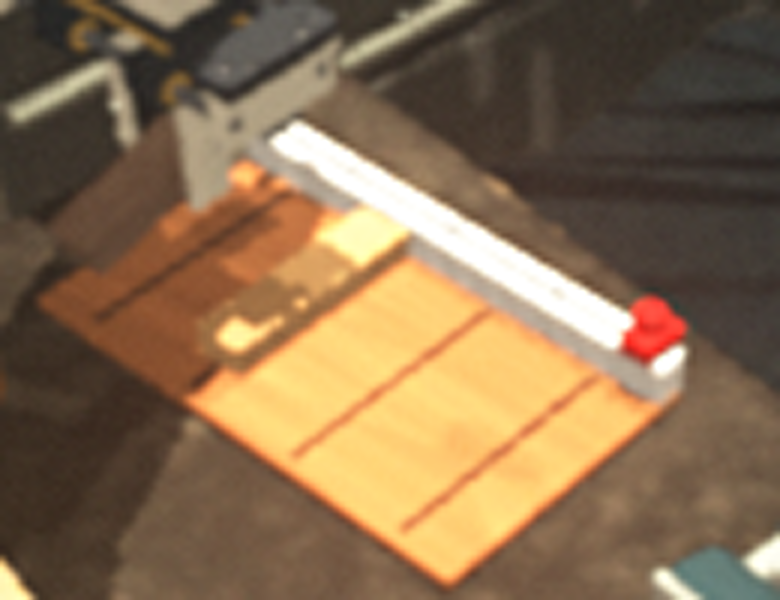

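```bash
python3 - <<'E'
from h import *
place(69,108,30,6.5)
E
```

```text
tgt [486.9 326.1]
t 13.13 pos [487.  324.7  59.1] travel [0.0003, 0.0013, 0.0291] yaw -0.0019 tilt [0.005 0.012] rows>= 0.7
```

Call:
drive_tool:
  hand: [0.25,0.25,0.25,0.25,0.25]
  travel:
    - [0,0.001,0.01]
    - [0,0.001,0.02]
    - [0,0.001,0.027]
    - [0,0.001,0.029]
    - [0,0.001,0.029]
  yaw: [-0.002,-0.002,-0.002,-0.002,-0.002]
  squeeze: 8

```text
time: 13.55
eef_pos: [486.8, 325.5, 28.8]
tcp_rot: [-0.044, 0.999, 0.002, 0.005]
contact_force: [0.6, 0.4, 0.2]
finger_gap: 0.367
```

Call:
drive_tool:
  hand: [0.25,0.25,0.25,0.25]
  travel:
    - [0,0,0.003]
    - [0,0,0.006]
    - [0,0,0.008]
    - [0,0,0.008]
  yaw: [0,0,0,0]

```text
time: 13.88
eef_pos: [486.7, 325.4, 20.5]
tcp_rot: [-0.044, 0.999, 0.002, 0.005]
contact_force: [-0.1, 0.2, -1.0]
finger_gap: 0.368
```

```bash
python3 - <<'E'
from h import *
place(69,108,15,6.5)
c=bot.read_camera("wrist");save(c,"w11.png",1.4)
c=bot.read_camera("scene");save(c,"s11.png",6,(170,120,300,220))
E
```

```text
tgt [486.9 326.1]
t 13.88 pos [486.7 325.4  20.5] travel [-0.0002, 0.0007, 0.0055] yaw -0.0 tilt [0.004 0.009] rows>= 0.1
```

View pics/w11.png

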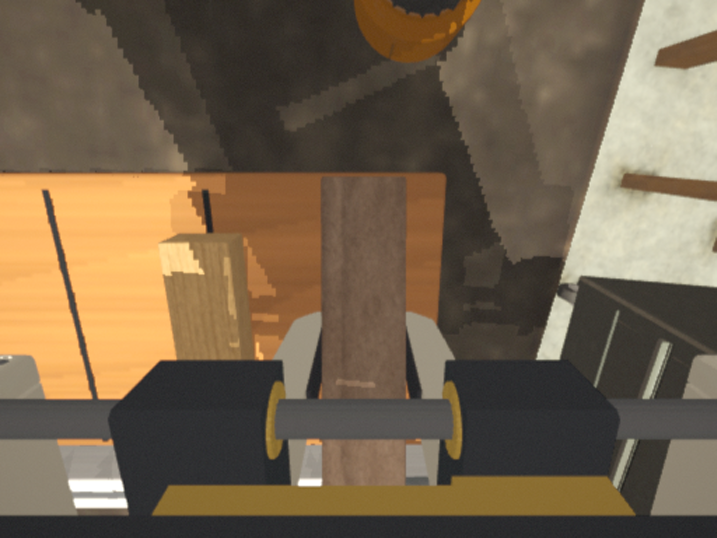

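View pics/s11.png

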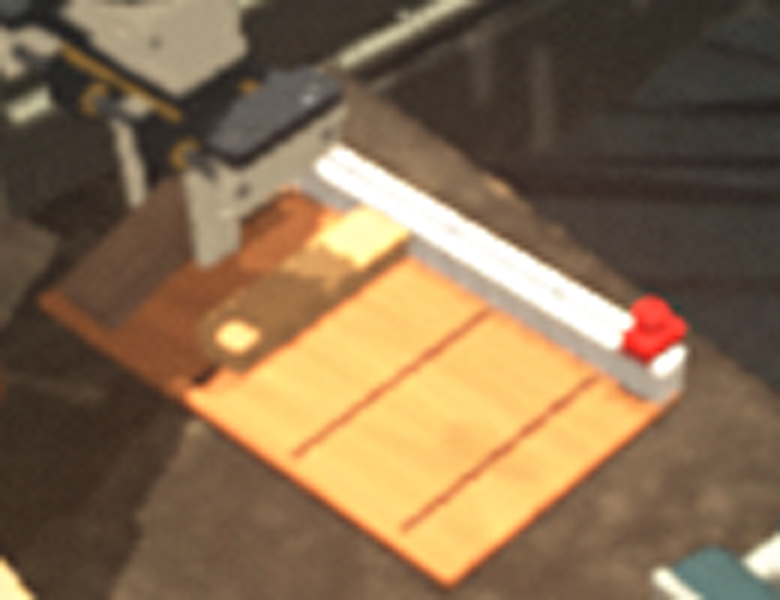

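Call:
drive_tool:
  hand: [0.25,0.25,0.25,0.25]
  travel:
    - [0,0.0007,0.0015]
    - [0,0.0007,0.003]
    - [0,0.0007,0.0045]
    - [0,0.0007,0.0045]
  yaw: [0,0,0,0]

```text
time: 14.32
eef_pos: [486.9, 326.3, 16.3]
tcp_rot: [-0.044, 0.999, 0.002, 0.005]
contact_force: [0.3, -0.1, -0.4]
finger_gap: 0.366
```

Call:
drive_tool:
  hand: [0.25,0.25,0.25,0.25]
  travel:
    - [0,0,0.001]
    - [0,0,0.002]
    - [0,0,0.003]
    - [0,0,0.003]
  yaw: [0,0,0,0]

```text
time: 14.65
eef_pos: [487.0, 326.3, 13.1]
tcp_rot: [-0.044, 0.999, 0.002, 0.005]
contact_force: [1.0, 0.4, 0.7]
finger_gap: 0.365
```

```bash
python3 - <<'E'
from h import *
place(69,108,13,6.5)
c=bot.read_camera("wrist");save(c,"w12.png",1.4)
E
```

```text
tgt [486.9 326.1]
t 14.65 pos [487.  326.3  13.1] travel [0.0001, -0.0002, 0.0001] yaw -0.0 tilt [0.004 0.01 ] rows>= 0.0
```

View pics/w12.png

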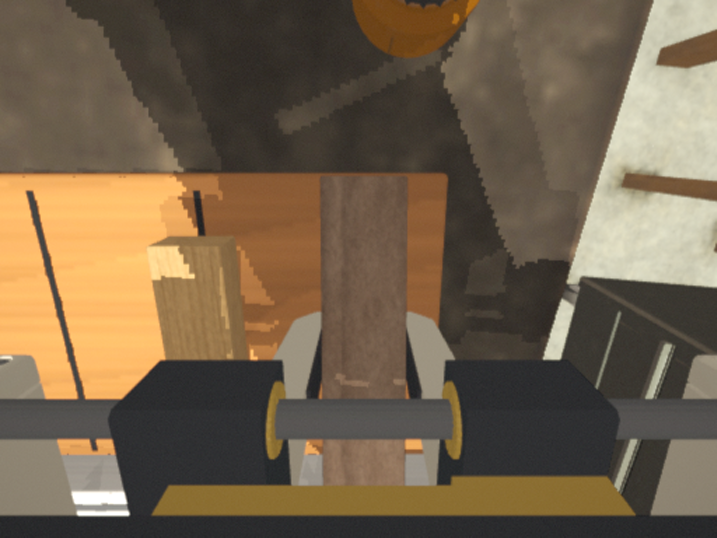

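Call:
drive_tool:
  hand: [0.47,0.47,0.47,0.47,0.47,0.47,0.47,0.47,0.47,0.47]
  travel:
    - [0,0,0]
    - [0,0,0]
    - [0,0,0]
    - [0,0,0]
    - [0,0,-0.03]
    - [0,0,-0.06]
    - [0,0,-0.1]
    - [0,0,-0.14]
    - [0,0,-0.14]
    - [0,0,-0.14]
  yaw: [0,0,0,0,0,0,0,0,0,0]

```text
time: 15.53
eef_pos: [486.4, 326.2, 155.3]
tcp_rot: [-0.044, 0.999, 0.003, 0.007]
contact_force: [-0.3, 0.8, -1.0]
finger_gap: 0.474
```

```bash
python3 - <<'E'
from h import *
import pickle
s=bot.get_state();c=bot.read_camera("wrist");save(c,"w13.png",1.4);pickle.dump((s,c),open("w13.pkl","wb"));goal(487,326,13,np.radians(5.05))
E
```

```text
t 15.58 pos [485.6 325.7 153.4] travel [0.0, -0.0004, 0.1404] yaw 0.0 tilt [0.004 0.011] rows>= 3.4
```

View pics/w13.png

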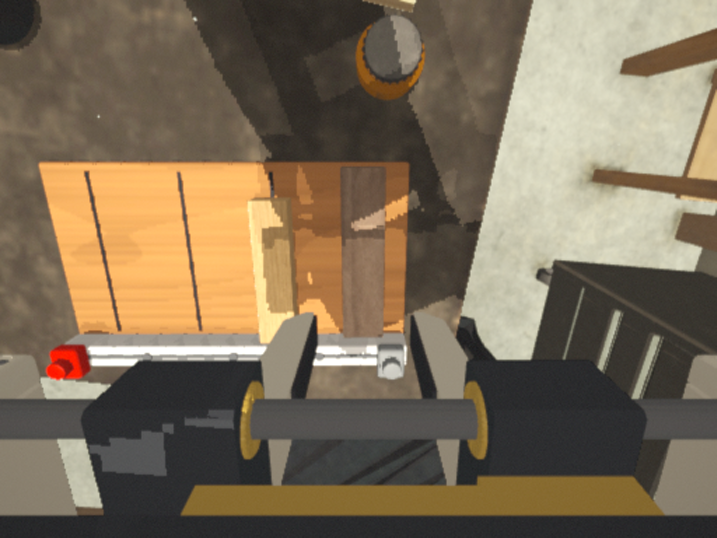

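```bash
cat >> h.py <<'E'
def inboard(c,s,uv,z):
    o=np.load("board.npy");a=o[2];R=np.array([[np.cos(a),-np.sin(a)],[np.sin(a),np.cos(a)]])
    return (plane(c,uv,z,s)-o[:2])@R
E
python3 - <<'E'
from h import *
import pickle
s,c=pickle.load(open("w13.pkl","rb"))
print(inboard(c,s,np.array([(341,167),(385,167),(384,336),(343,337)])/1.4,27).round(1))
print(inboard(c,s,np.array([(250,198),(292,199)])/1.4,29).round(1))
print(inboard(c,s,np.array([(40,162),(408,163),(87,172),(180,172)])/1.4,9).round(1))
im=cv2.cvtColor(c["frame"],4)[110:270,150:310];cv2.imwrite("pics/w13c.png",cv2.resize(im,None,fx=3.7,fy=3.7,interpolation=2))
E
```

```text
[[-79.5  92.6]
 [-79.5 125. ]
 [ 58.7 126.5]
 [ 59.5  91.9]]
[[-57.1  24.3]
 [-56.4  55.6]]
[[ -82.4 -141.4]
 [ -81.6  144. ]
 [ -74.8 -106.7]
 [ -74.8  -34.3]]
```

View pics/w13c.png

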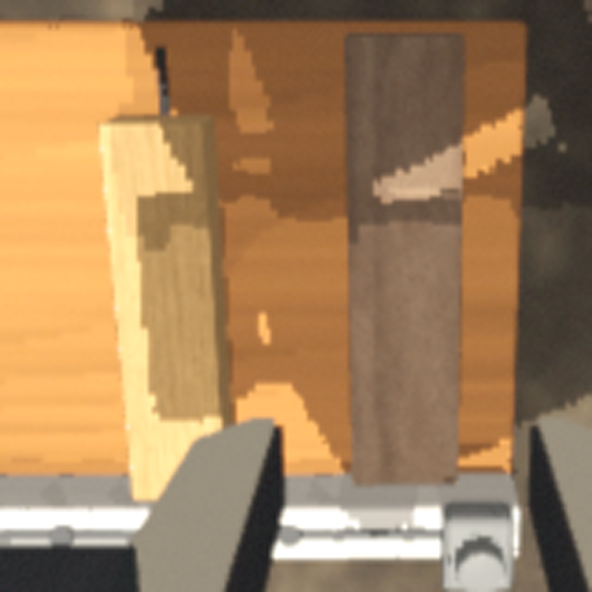

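Call:
drive_tool:
  hand: [0.55,0.55,0.55,0.55,0.55,0.55,0.55]
  travel:
    - [0,0,0.035]
    - [0,0,0.07]
    - [0,0,0.105]
    - [0,0,0.13]
    - [0,0,0.14]
    - [0,0,0.14]
    - [0,0,0.14]
  yaw: [0,0,0,0,0,0,0]
  squeeze: 15

```text
time: 16.17
eef_pos: [486.3, 326.0, 12.3]
tcp_rot: [-0.044, 0.999, 0.002, 0.004]
contact_force: [0.7, 0.5, 0.0]
finger_gap: 0.552
```

```bash
python3 - <<'E'
from h import *
place(69,108,13,6.5)
E
```

```text
tgt [486.9 326.1]
t 16.17 pos [486.3 326.   12.3] travel [-0.0006, 0.0001, -0.0007] yaw -0.0 tilt [0.003 0.008] rows>= 0.0
```

Call:
drive_tool:
  hand: [0.25,0.25,0.25,0.25,0.25,0.25,0.25,0.25,0.25]
  travel:
    - [0,0,0]
    - [0,0,0]
    - [0,0,0]
    - [0,0,0]
    - [0,0,0]
    - [-0.001,0,0]
    - [-0.002,0,0]
    - [-0.003,0,0]
    - [-0.003,0,0]
  yaw: [0,0,0,0,0,0,0,0,0]

```text
time: 16.92
eef_pos: [489.6, 326.3, 12.4]
tcp_rot: [-0.044, 0.999, 0.002, 0.004]
contact_force: [0.6, 0.5, 1.0]
finger_gap: 0.362
```

Call:
drive_tool:
  hand: [0.25,0.25,0.25]
  travel:
    - [-0.0005,0,0]
    - [-0.001,0,0]
    - [-0.001,0,0]
  yaw: [0,0,0]

```text
time: 17.17
eef_pos: [490.5, 326.4, 12.4]
tcp_rot: [-0.044, 0.999, 0.002, 0.004]
contact_force: [-0.5, -0.7, 1.9]
finger_gap: 0.362
```

Call:
drive_tool:
  hand: [0.25,0.25,0.25]
  travel:
    - [-0.0005,0,0]
    - [-0.001,0,0]
    - [-0.001,0,0]
  yaw: [0,0,0]

```text
time: 17.42
eef_pos: [490.5, 326.4, 12.4]
tcp_rot: [-0.044, 0.999, 0.002, 0.003]
contact_force: [-7.3, -0.3, 4.5]
finger_gap: 0.365
```

Call:
drive_tool:
  hand: [0.47,0.47,0.47,0.47,0.47,0.47,0.47,0.47,0.47]
  travel:
    - [0,0,0]
    - [0,0,0]
    - [0,0,0]
    - [0,0,0]
    - [0,0,-0.03]
    - [0,0,-0.065]
    - [0,0,-0.1]
    - [0,0,-0.135]
    - [0,0,-0.14]
  yaw: [0,0,0,0,0,0,0,0,0]

```text
time: 18.17
eef_pos: [492.0, 327.1, 158.5]
tcp_rot: [-0.044, 0.999, 0.003, 0.007]
contact_force: [-0.0, -0.6, 0.4]
finger_gap: 0.47
```

```bash
python3 - <<'E'
from h import *
import pickle
s=bot.get_state();c=bot.read_camera("wrist");save(c,"w14.png",1.4);pickle.dump((s,c),open("w14.pkl","wb"))
goal(490,-272,170,np.radians(8.2))
E
```

```text
t 18.22 pos [491.5 326.8 156.7] travel [0.0539, -0.5963, -0.0174] yaw -0.0552 tilt [0.005 0.013] rows>= 14.4
```

View pics/w14.png

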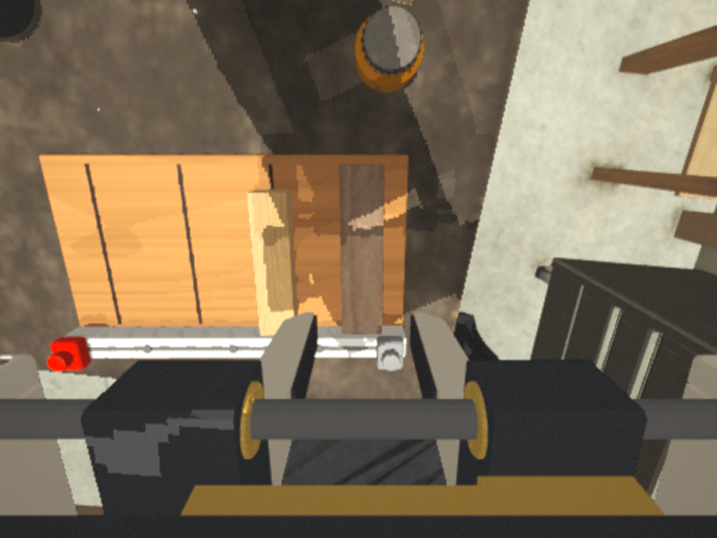

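Dark now lies flat along its lane line, end at the fence (362,330 in the picture). Next, pale.

Call:
drive_tool:
  hand: [0.6,0.6,0.6,0.6,0.6,0.6,0.6,0.6,0.6,0.6]
  travel:
    - [0.003,-0.038,-0.002]
    - [0.006,-0.076,-0.004]
    - [0.01,-0.114,-0.006]
    - [0.014,-0.152,-0.008]
    - [0.017,-0.19,-0.01]
    - [0.021,-0.23,-0.012]
    - [0.025,-0.27,-0.013]
    - [0.028,-0.31,-0.014]
    - [0.031,-0.35,-0.015]
    - [0.035,-0.39,-0.016]
  yaw: [-0.01,-0.02,-0.03,-0.04,-0.055,-0.055,-0.055,-0.055,-0.055,-0.055]

```text
time: 19.05
eef_pos: [490.0, -66.7, 169.0]
tcp_rot: [-0.071, 0.997, 0.003, 0.006]
contact_force: [0.9, -0.5, -1.0]
finger_gap: 0.598
```

```bash
python3 - <<'E'
from h import *
goal(490,-272,170,np.radians(8.2))
E
```

```text
t 19.05 pos [490.  -66.7 169. ] travel [0.0292, -0.2031, -0.0025] yaw -0.0002 tilt [0.005 0.012] rows>= 4.9
```

Call:
drive_tool:
  hand: [0.65,0.65,0.65,0.65,0.65,0.65,0.65,0.65]
  travel:
    - [0.006,-0.04,0]
    - [0.012,-0.08,0]
    - [0.018,-0.12,-0.001]
    - [0.023,-0.16,-0.002]
    - [0.027,-0.19,-0.002]
    - [0.029,-0.203,-0.002]
    - [0.029,-0.203,-0.002]
    - [0.029,-0.203,-0.002]
  yaw: [0,0,0,0,0,0,0,0]

```text
time: 19.72
eef_pos: [489.8, -271.1, 168.5]
tcp_rot: [-0.071, 0.997, 0.004, 0.005]
contact_force: [0.3, 0.7, 0.3]
finger_gap: 0.65
```

```bash
python3 - <<'E'
from h import *
import pickle
s=bot.get_state();c=bot.read_camera("wrist");save(c,"w15.png",1.4);pickle.dump((s,c),open("w15.pkl","wb"));print(s["joint_vel"].round(3))
E
```

```text
[ 0.03  -0.02   0.016  0.002  0.002  0.003]
```

View pics/w15.png

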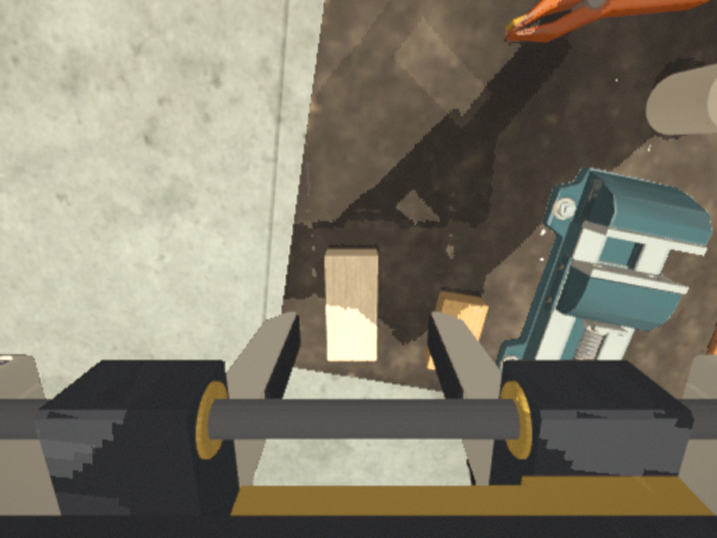

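Pale is fully visible: top-face corners (326,250), (378,250), (376,361), (329,361) in the picture.

```bash
python3 - <<'E'
from h import *
import pickle
s,c=pickle.load(open("w15.pkl","rb"))
P=plane(c,np.array([(326,249.5),(378,250),(376.5,361),(328,361)])/1.4,22,s);f,n=P[2:].mean(0),P[:2].mean(0);a=np.arctan2(*(f-n)[::-1])
print(P.round(1),np.degrees(a),np.linalg.norm(f-n),np.linalg.norm(P[0]-P[1]),P.mean(0))
m=P.mean(0);goal(m[0],m[1],3,a)
E
```

```text
[[ 493.  -300.8]
 [ 487.4 -257.8]
 [ 591.3 -243.1]
 [ 597.4 -287.1]] 7.779365608915473 105.0747405474128 43.34931922066752 [ 542.25700687 -272.2265545 ]
t 19.77 pos [ 489.9 -270.5  168.8] travel [-0.0497, -0.0103, 0.1663] yaw 0.0075 tilt [0.007 0.011] rows>= 4.2
```

Call:
drive_tool:
  hand: [0.65,0.65,0.65,0.65,0.65,0.65,0.65,0.65]
  travel:
    - [-0.015,-0.003,0.03]
    - [-0.03,-0.007,0.06]
    - [-0.045,-0.01,0.09]
    - [-0.051,-0.01,0.12]
    - [-0.051,-0.01,0.15]
    - [-0.051,-0.01,0.165]
    - [-0.051,-0.01,0.166]
    - [-0.051,-0.01,0.166]
  yaw: [0.003,0.003,0.003,0.003,0.003,0.003,0.003,0.003]
  squeeze: 25

```text
time: 20.43
eef_pos: [543.6, -269.6, 2.6]
tcp_rot: [-0.071, 0.997, 0.004, 0.005]
contact_force: [-0.7, 0.3, 0.2]
finger_gap: 0.65
```

Call:
drive_tool:
  hand: [0.38,0.38,0.38,0.38,0.38,0.38]
  travel:
    - [0,0,0]
    - [0,0,0]
    - [0,0,0]
    - [0,0,0]
    - [0,0,0]
    - [0,0,0]
  yaw: [0,0,0,0,0,0]

```text
time: 20.93
eef_pos: [543.7, -269.5, 3.0]
tcp_rot: [-0.071, 0.997, 0.004, 0.005]
contact_force: [-0.6, 2.1, 3.8]
finger_gap: 0.482
```

```bash
python3 - <<'E'
from h import *
import pickle
s=bot.get_state();c=bot.read_camera("wrist");save(c,"w16.png",1.4);pickle.dump((s,c),open("w16.pkl","wb"));print(s["finger_gap"]*93)
E
```

```text
44.79046331976301
```

View pics/w16.png

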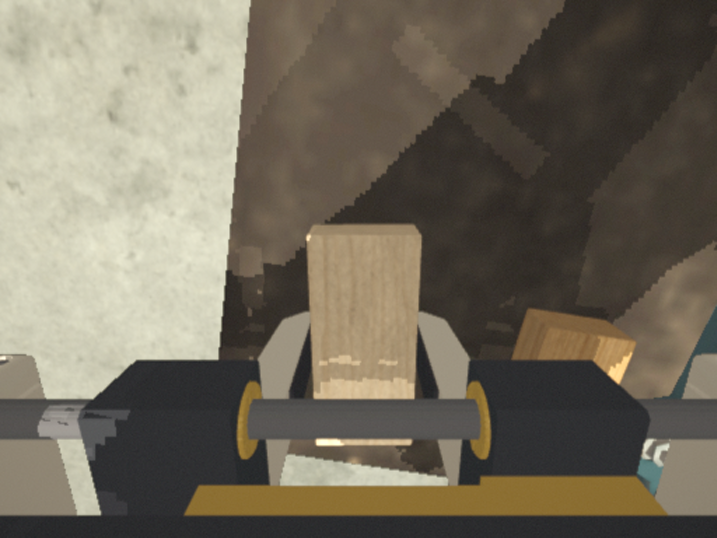

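Pale is gripped (44.8 mm). Its near top edge is at row ~236 of the picture.

```bash
python3 - <<'E'
from h import *
import pickle
s,c=pickle.load(open("w16.pkl","rb"))
D=near(c,s,[(308/1.4,236/1.4),(421/1.4,236/1.4)],22,100)
place(D,-36,128,6)
E
```

```text
near end in tool [49.3  0.5 -0.5] far dist 50.7
tgt [518.3 184.3]
t 20.98 pos [ 543.7 -269.5    3. ] travel [-0.0404, 0.4538, -0.1211] yaw 0.054 tilt [0.008 0.01 ] rows>= 11.3
```

Call:
drive_tool:
  hand: [0.38,0.38,0.38,0.38,0.38,0.38,0.38,0.38,0.38,0.38]
  travel:
    - [0,0,-0.03]
    - [0.005,0,-0.065]
    - [0.02,0,-0.1]
    - [0.04,0.01,-0.122]
    - [0.05,0.045,-0.122]
    - [0.05,0.085,-0.122]
    - [0.05,0.125,-0.122]
    - [0.05,0.165,-0.122]
    - [0.05,0.205,-0.122]
    - [0.045,0.24,-0.122]
  yaw: [0,0,0,0,0.01,0.02,0.03,0.04,0.054,0.054]

```text
time: 21.82
eef_pos: [462.7, -37.6, 126.4]
tcp_rot: [-0.043, 0.999, 0.004, 0.004]
contact_force: [1.6, -0.5, -0.3]
finger_gap: 0.481
```

```bash
python3 - <<'E'
from h import *
place(50.7,-36,60,6)
E
```

```text
tgt [518.3 184.3]
t 21.82 pos [462.7 -37.6 126.4] travel [-0.074, 0.2157, 0.0688] yaw -0.0013 tilt [0.008 0.009] rows>= 5.7
```

Call:
drive_tool:
  hand: [0.38,0.38,0.38,0.38,0.38,0.38,0.38,0.38,0.38,0.38]
  travel:
    - [-0.013,0.037,0]
    - [-0.026,0.074,0]
    - [-0.039,0.111,0]
    - [-0.052,0.15,0]
    - [-0.065,0.188,0.01]
    - [-0.074,0.21,0.03]
    - [-0.074,0.2155,0.055]
    - [-0.074,0.2155,0.068]
    - [-0.074,0.2155,0.069]
    - [-0.074,0.2155,0.069]
  yaw: [0,0,0,0,0,0,0,0,0,0]

```text
time: 22.65
eef_pos: [517.9, 183.9, 59.4]
tcp_rot: [-0.043, 0.999, 0.004, 0.004]
contact_force: [1.0, 0.2, -0.2]
finger_gap: 0.483
```

```bash
python3 - <<'E'
from h import *
c=bot.read_camera("wrist");save(c,"w17.png",1.4);place(50.7,-36,14,6)
E
```

```text
tgt [518.3 184.3]
t 22.7 pos [518.5 183.8  60.4] travel [0.0006, 0.0001, 0.0464] yaw -0.0017 tilt [0.008 0.01 ] rows>= 1.1
```

View pics/w17.png

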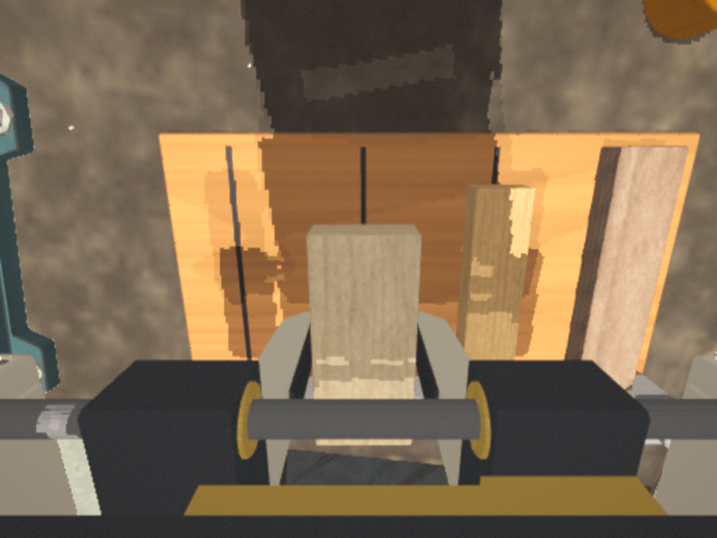

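Pale is over the second lane, centred on its line (363,190). Lowering to just above the board.

Call:
drive_tool:
  hand: [0.38,0.38,0.38,0.38,0.38,0.38,0.38]
  travel:
    - [0.0006,0,0.016]
    - [0.0006,0,0.03]
    - [0.0006,0,0.04]
    - [0.0006,0,0.046]
    - [0.0006,0,0.0475]
    - [0.0006,0,0.0475]
    - [0.0006,0,0.0475]
  yaw: [-0.002,-0.002,-0.002,-0.002,-0.002,-0.002,-0.002]

```text
time: 23.28
eef_pos: [518.8, 184.3, 13.5]
tcp_rot: [-0.044, 0.999, 0.004, 0.005]
contact_force: [0.5, -0.7, -0.2]
finger_gap: 0.481
```

Call:
drive_tool:
  hand: [0.38,0.38,0.38,0.38]
  travel:
    - [-0.001,0,0]
    - [-0.0025,0,0]
    - [-0.004,0,0]
    - [-0.004,0,0]
  yaw: [0,0,0,0]

```text
time: 23.62
eef_pos: [523.3, 184.7, 13.9]
tcp_rot: [-0.044, 0.999, 0.005, 0.005]
contact_force: [0.1, 0.2, -0.5]
finger_gap: 0.484
```

```bash
python3 - <<'E'
from h import *
place(50.7,-36,12,0)
E
```

```text
tgt [524.3 184.9]
t 23.62 pos [523.3 184.7  13.9] travel [-0.001, 0.0001, 0.0019] yaw 0.0002 tilt [0.009 0.011] rows>= 0.1
```

Call:
drive_tool:
  hand: [0.38,0.38,0.38,0.38]
  travel:
    - [-0.0005,0,0.001]
    - [-0.001,0,0.0015]
    - [-0.001,0,0.0015]
    - [-0.001,0,0.0015]
  yaw: [0,0,0,0]

```text
time: 23.95
eef_pos: [524.2, 184.8, 12.3]
tcp_rot: [-0.044, 0.999, 0.004, 0.005]
contact_force: [-0.8, 0.2, -0.1]
finger_gap: 0.48
```

Call:
drive_tool:
  hand: [0.38,0.38,0.38]
  travel:
    - [-0.0005,0,0]
    - [-0.001,0,0]
    - [-0.001,0,0]
  yaw: [0,0,0]

```text
time: 24.2
eef_pos: [524.9, 184.8, 12.2]
tcp_rot: [-0.044, 0.999, 0.004, 0.005]
contact_force: [-1.6, -0.1, 0.4]
finger_gap: 0.484
```

Call:
drive_tool:
  hand: [0.38,0.38,0.38]
  travel:
    - [-0.0005,0,0]
    - [-0.001,0,0]
    - [-0.001,0,0]
  yaw: [0,0,0]

```text
time: 24.45
eef_pos: [524.9, 184.8, 12.0]
tcp_rot: [-0.044, 0.999, 0.004, 0.004]
contact_force: [-5.6, -0.2, 3.5]
finger_gap: 0.482
```

Contact with the fence. Release and rise.

Call:
drive_tool:
  hand: [0.58,0.58,0.58,0.58,0.58,0.58,0.58,0.58,0.58,0.58]
  travel:
    - [0,0,0]
    - [0,0,0]
    - [0,0,0]
    - [0,0,0]
    - [0,0,-0.03]
    - [0,0,-0.065]
    - [0,0,-0.1]
    - [0,0,-0.135]
    - [0,0,-0.145]
    - [0,0,-0.145]
  yaw: [0,0,0,0,0,0,0,0,0,0]

```text
time: 25.28
eef_pos: [525.5, 183.9, 160.0]
tcp_rot: [-0.044, 0.999, 0.005, 0.007]
contact_force: [1.0, -0.1, -0.7]
finger_gap: 0.582
```

```bash
python3 - <<'E'
from h import *
c=bot.read_camera("wrist");save(c,"w18.png",1.4)
goal(500,-176,165,0)
E
```

```text
t 25.33 pos [524.4 183.6 157.7] travel [0.0559, -0.356, -0.0109] yaw 0.0883 tilt [0.009 0.01 ] rows>= 8.6
```

View pics/w18.png

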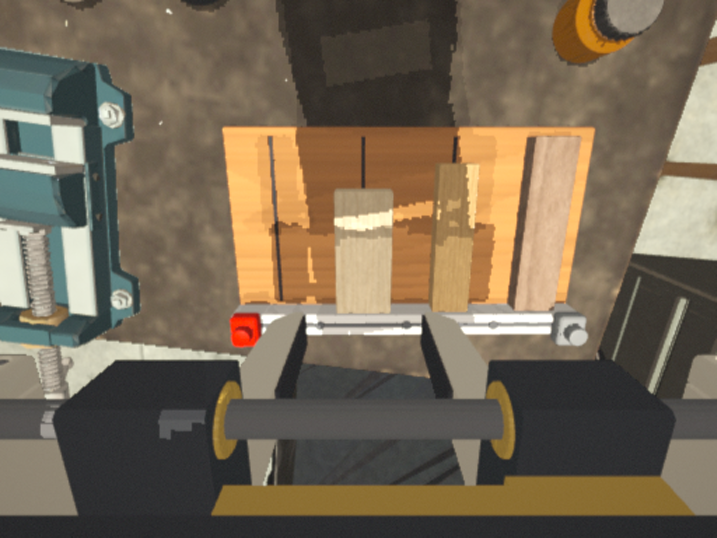

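Three pieces lie in their lanes, ends at the fence. Now the short one.

Call:
drive_tool:
  hand: [0.6,0.6,0.6,0.6,0.6,0.6,0.6,0.6,0.6,0.6]
  travel:
    - [0.01,-0.037,-0.002]
    - [0.02,-0.074,-0.004]
    - [0.03,-0.111,-0.006]
    - [0.038,-0.15,-0.007]
    - [0.044,-0.19,-0.008]
    - [0.05,-0.23,-0.009]
    - [0.056,-0.27,-0.01]
    - [0.056,-0.31,-0.011]
    - [0.056,-0.34,-0.011]
    - [0.056,-0.356,-0.011]
  yaw: [0.01,0.02,0.03,0.045,0.06,0.075,0.088,0.088,0.088,0.088]

```text
time: 26.17
eef_pos: [499.1, -179.0, 162.9]
tcp_rot: [0.001, 1.0, 0.005, 0.003]
contact_force: [-0.9, 0.2, 0.0]
finger_gap: 0.598
```

Call:
drive_tool:
  hand: [0.6,0.6]
  travel:
    - [0,-0.006,0]
    - [0,-0.006,0]
  yaw: [0,0]

```text
time: 26.33
eef_pos: [498.1, -185.8, 160.7]
tcp_rot: [0.002, 1.0, 0.006, 0.002]
contact_force: [-1.2, 0.0, -0.4]
finger_gap: 0.603
```

```bash
python3 - <<'E'
from h import *
import pickle
s=bot.get_state();c=bot.read_camera("wrist");save(c,"w19.png",1.4);pickle.dump((s,c),open("w19.pkl","wb"));print(s["joint_vel"].round(3))
E
```

```text
[ 0.047 -0.026  0.015  0.009  0.008  0.028]
```

View pics/w19.png

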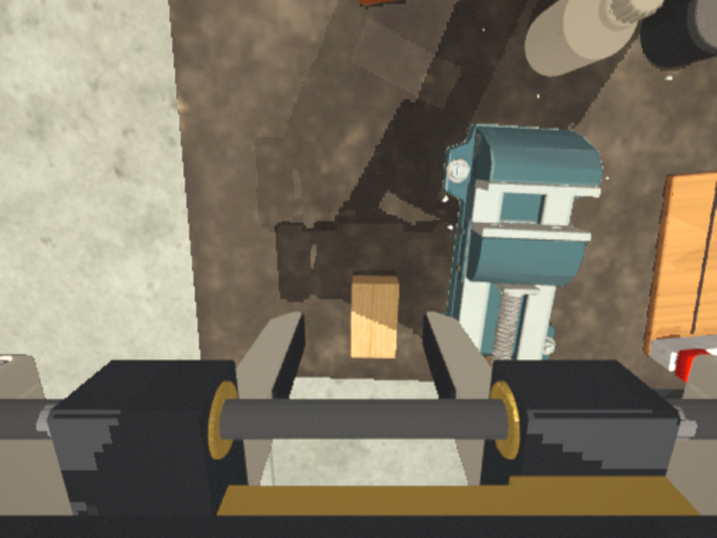

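Short piece's top-face corners: (352,277), (399,277), (396,358), (351,358) in the picture. The space beside it is free.

```bash
python3 - <<'E'
from h import *
import pickle
s,c=pickle.load(open("w19.pkl","rb"))
P=plane(c,np.array([(352,277),(399,277),(396,358),(351,358)])/1.4,22,s);f,n=P[2:].mean(0),P[:2].mean(0);a=np.arctan2(*(f-n)[::-1])
print(P.round(1),np.degrees(a),np.linalg.norm(f-n),np.linalg.norm(P[0]-P[1]),P.mean(0))
m=P.mean(0);goal(m[0]-3,m[1],3,a)
goal(m[0]-3,m[1],80,a)
E
```

```text
[[ 517.6 -193.5]
 [ 517.9 -154.4]
 [ 593.7 -155.3]
 [ 593.3 -195.3]] -1.0291228376634958 75.75395064976644 39.08147104225308 [ 555.66446316 -174.62222483]
t 26.38 pos [ 498.2 -184.7  161.1] travel [-0.0537, 0.0084, 0.1585] yaw 0.0149 tilt [0.011 0.004] rows>= 4.0
t 26.38 pos [ 498.2 -184.7  161.1] travel [-0.0541, 0.0093, 0.0815] yaw 0.0149 tilt [0.011 0.004] rows>= 2.4
```

Call:
drive_tool:
  hand: [0.55,0.55,0.55,0.55,0.55,0.55,0.55,0.55,0.55]
  travel:
    - [-0.018,0.003,0.02]
    - [-0.036,0.006,0.045]
    - [-0.052,0.009,0.07]
    - [-0.054,0.009,0.09]
    - [-0.054,0.009,0.12]
    - [-0.054,0.008,0.145]
    - [-0.054,0.008,0.157]
    - [-0.054,0.008,0.158]
    - [-0.054,0.008,0.158]
  yaw: [0.01,0.01,0.01,0.01,0.01,0.01,0.01,0.01,0.01]
  squeeze: 25

```text
time: 27.13
eef_pos: [552.8, -173.9, 3.1]
tcp_rot: [0.006, 1.0, 0.006, 0.002]
contact_force: [0.0, -0.5, 0.7]
finger_gap: 0.547
```

Call:
drive_tool:
  hand: [0.33,0.33,0.33,0.33,0.33,0.33]
  travel:
    - [0,0,0]
    - [0,0,0]
    - [0,0,0]
    - [0,0,0]
    - [0,0,0]
    - [0,0,0]
  yaw: [0,0,0,0,0,0]

```text
time: 27.63
eef_pos: [553.0, -173.7, 3.7]
tcp_rot: [0.006, 1.0, 0.006, 0.002]
contact_force: [-0.1, 3.2, 6.1]
finger_gap: 0.428
```

```bash
python3 - <<'E'
from h import *
import pickle
s=bot.get_state();c=bot.read_camera("wrist");save(c,"w20.png",1.4);pickle.dump((s,c),open("w20.pkl","wb"));print(s["finger_gap"]*93)
E
```

```text
39.773306921660314
```

View pics/w20.png

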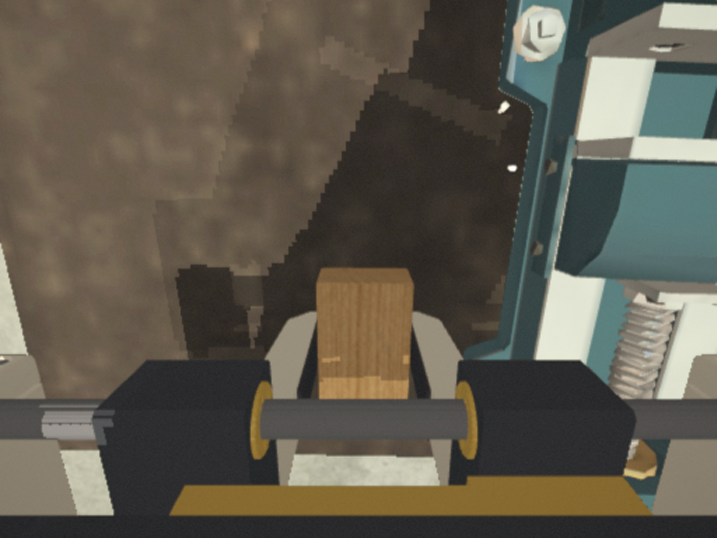

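The short piece is gripped (39.8 mm); its near top edge is at row ~281.

```bash
python3 - <<'E'
from h import *
import pickle
s,c=pickle.load(open("w20.pkl","rb"))
D=near(c,s,[(317/1.4,281/1.4),(413/1.4,281/1.4)],22,70)
place(D,-108,128,6)
E
```

```text
near end in tool [30.5  0.7 -0.1] far dist 39.5
tgt [535.8 113.6]
t 27.68 pos [ 553.  -173.7    3.7] travel [0.0203, 0.2886, -0.1208] yaw -0.1002 tilt [0.012 0.004] rows>= 7.5
```

Call:
drive_tool:
  hand: [0.33,0.33,0.33,0.33,0.33,0.33,0.33,0.33,0.33,0.33]
  travel:
    - [0,0,-0.03]
    - [0.005,0,-0.065]
    - [0.02,0,-0.1]
    - [0.04,0.01,-0.122]
    - [0.06,0.045,-0.122]
    - [0.06,0.085,-0.122]
    - [0.06,0.125,-0.122]
    - [0.055,0.165,-0.122]
    - [0.05,0.205,-0.122]
    - [0.04,0.24,-0.122]
  yaw: [0,0,0,-0.01,-0.03,-0.05,-0.07,-0.1,-0.1,-0.1]

```text
time: 28.52
eef_pos: [514.6, 67.5, 128.6]
tcp_rot: [-0.044, 0.999, 0.006, 0.002]
contact_force: [1.3, -0.9, -2.0]
finger_gap: 0.428
```

```bash
python3 - <<'E'
from h import *
place(39.5,-108,60,6)
E
```

```text
tgt [535.8 113.6]
t 28.52 pos [514.6  67.5 128.6] travel [-0.0249, 0.0433, 0.0693] yaw 0.0 tilt [0.012 0.004] rows>= 2.0
```

Call:
drive_tool:
  hand: [0.33,0.33,0.33,0.33,0.33,0.33,0.33]
  travel:
    - [-0.012,0.022,0]
    - [-0.024,0.04,0.005]
    - [-0.025,0.043,0.025]
    - [-0.025,0.043,0.045]
    - [-0.025,0.043,0.065]
    - [-0.025,0.043,0.069]
    - [-0.025,0.043,0.069]
  yaw: [0,0,0,0,0,0,0]

```text
time: 29.1
eef_pos: [535.1, 113.1, 59.2]
tcp_rot: [-0.044, 0.999, 0.006, 0.001]
contact_force: [-0.4, 0.3, -1.2]
finger_gap: 0.426
```

```bash
python3 - <<'E'
from h import *
c=bot.read_camera("wrist");save(c,"w21.png",1.4);place(39.5,-108,13.5,6)
E
```

```text
tgt [535.8 113.6]
t 29.15 pos [535.9 113.2  60.4] travel [0.0002, -0.0001, 0.0469] yaw -0.0001 tilt [0.012 0.004] rows>= 1.1
```

View pics/w21.png

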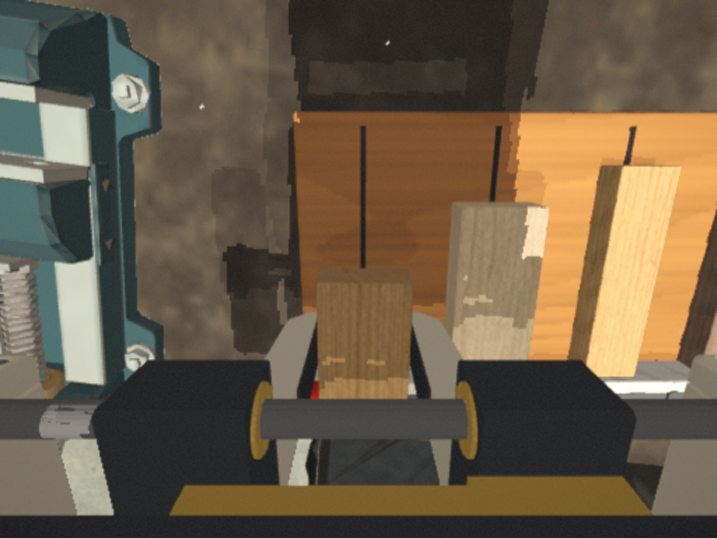

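The short is centred on the first lane line; the right finger clears the pale piece. Lowering.

Call:
drive_tool:
  hand: [0.33,0.33,0.33,0.33,0.33,0.33,0.33]
  travel:
    - [0,0,0.016]
    - [0,0,0.03]
    - [0,0,0.04]
    - [0,0,0.045]
    - [0,0,0.047]
    - [0,0,0.047]
    - [0,0,0.047]
  yaw: [0,0,0,0,0,0,0]

```text
time: 29.73
eef_pos: [539.4, 113.8, 17.2]
tcp_rot: [-0.044, 0.999, 0.006, 0.006]
contact_force: [-1.3, -0.8, 23.1]
finger_gap: 0.427
```

Call:
drive_tool:
  hand: [0.33,0.33,0.33,0.33]
  travel:
    - [-0.001,0,0]
    - [-0.0025,0,0]
    - [-0.004,0,0]
    - [-0.004,0,0]
  yaw: [0,0,0,0]

```text
time: 30.07
eef_pos: [543.2, 114.0, 18.2]
tcp_rot: [-0.044, 0.999, 0.006, 0.005]
contact_force: [-6.7, -0.5, 8.3]
finger_gap: 0.43
```

Call:
drive_tool:
  hand: [0.33,0.33,0.33]
  travel:
    - [-0.0005,0,0]
    - [-0.001,0,0]
    - [-0.001,0,0]
  yaw: [0,0,0]

```text
time: 30.32
eef_pos: [543.8, 114.0, 18.7]
tcp_rot: [-0.044, 0.999, 0.006, 0.004]
contact_force: [-7.6, -0.9, 4.2]
finger_gap: 0.428
```

The far end again caught something on the way down: the stop probably overhangs the fence. I'll lift, back off well clear of the fence, and set it down.

Call:
drive_tool:
  hand: [0.33,0.33,0.33,0.33,0.33,0.33,0.33]
  travel:
    - [0,0,-0.015]
    - [0,0,-0.03]
    - [0.01,0,-0.042]
    - [0.02,0,-0.042]
    - [0.024,0,-0.042]
    - [0.024,0,-0.042]
    - [0.024,0,-0.042]
  yaw: [0,0,0,0,0,0,0]

```text
time: 30.9
eef_pos: [519.8, 111.4, 60.5]
tcp_rot: [-0.044, 0.999, 0.006, 0.005]
contact_force: [-0.3, 0.0, -1.7]
finger_gap: 0.429
```

```bash
python3 - <<'E'
from h import *
c=bot.read_camera("wrist");save(c,"w22.png",1.4);place(39.5,-108,18,22)
E
```

```text
tgt [519.9 112.2]
t 30.95 pos [520.  111.4  60.4] travel [0.0005, 0.0003, 0.0424] yaw -0.0009 tilt [0.012 0.01 ] rows>= 1.0
```

View pics/w22.png

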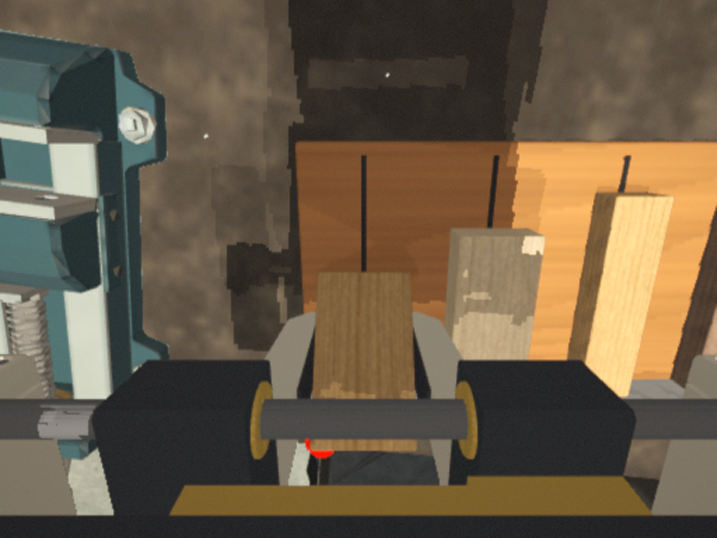

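The piece is pitched nose-up in the grip. I'll lower with a light squeeze so the board levels it.

Call:
drive_tool:
  hand: [0.33,0.33,0.33,0.33,0.33,0.33,0.33]
  travel:
    - [0,0,0.012]
    - [0,0,0.022]
    - [0,0,0.03]
    - [0,0,0.035]
    - [0,0,0.039]
    - [0,0,0.0415]
    - [0,0,0.0415]
  yaw: [0,0,0,0,0,0,0]
  squeeze: 6

```text
time: 31.53
eef_pos: [520.2, 111.9, 18.4]
tcp_rot: [-0.044, 0.999, 0.006, 0.004]
contact_force: [-0.7, 0.0, -2.4]
finger_gap: 0.429
```

Call:
drive_tool:
  hand: [0.33,0.33,0.33,0.33]
  travel:
    - [0,0,0.001]
    - [0,0,0.0025]
    - [0,0,0.004]
    - [0,0,0.004]
  yaw: [0,0,0,0]

```text
time: 31.87
eef_pos: [521.2, 112.1, 14.8]
tcp_rot: [-0.044, 0.999, 0.006, 0.005]
contact_force: [2.4, 0.5, 2.4]
finger_gap: 0.43
```

Call:
drive_tool:
  hand: [0.33,0.33,0.33]
  travel:
    - [0,0,0.001]
    - [0,0,0.002]
    - [0,0,0.002]
  yaw: [0,0,0]

```text
time: 32.12
eef_pos: [521.3, 112.1, 12.8]
tcp_rot: [-0.044, 0.999, 0.006, 0.005]
contact_force: [2.8, -0.4, 2.4]
finger_gap: 0.432
```

Release, rise, and look.

Call:
drive_tool:
  hand: [0.52,0.52,0.52,0.52,0.52,0.52,0.52,0.52,0.52,0.52]
  travel:
    - [0,0,0]
    - [0,0,0]
    - [0,0,0]
    - [0,0,0]
    - [0,0,-0.03]
    - [0,0,-0.065]
    - [0,0,-0.1]
    - [0,0,-0.12]
    - [0,0,-0.12]
    - [0,0,-0.12]
  yaw: [0,0,0,0,0,0,0,0,0,0]

```text
time: 32.95
eef_pos: [520.2, 110.6, 133.3]
tcp_rot: [-0.044, 0.999, 0.006, 0.006]
contact_force: [0.0, 0.6, -0.6]
finger_gap: 0.517
```

```bash
python3 - <<'E'
from h import *
import pickle
s=bot.get_state();c=bot.read_camera("wrist");save(c,"w23.png",1.4);pickle.dump((s,c),open("w23.pkl","wb"));print(s["eef_pos"])
E
```

```text
[520.19566489 110.59375123 133.33840151]
```

View pics/w23.png

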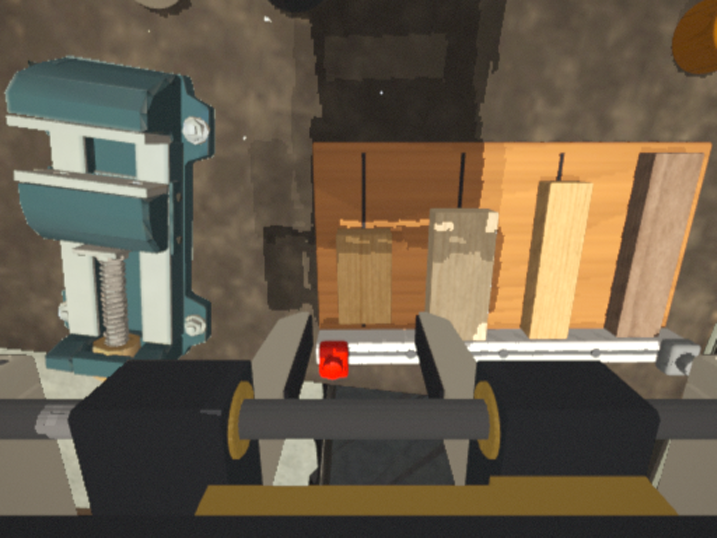

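The short piece now lies flat on its lane line with a gap to the fence: top corners about (336,235), (392,234), (390,325), (339,325).

```bash
python3 - <<'E'
from h import *
import pickle
s,c=pickle.load(open("w23.pkl","rb"))
print(inboard(c,s,np.array([(336,235),(392,234),(390,325),(339,325)])/1.4,31).round(1))
a=np.load("board.npy")[2]
for d in(15,20):
  p=board2world([d,-108]);goal(p[0],p[1],14,a)
im=cv2.cvtColor(c["frame"],4)[150:280,215:360];cv2.imwrite("pics/w23c.png",cv2.resize(im,None,fx=4,fy=4,interpolation=2))
E
```

```text
[[ -19.7 -127.5]
 [ -20.2  -87.9]
 [  50.5  -87.9]
 [  50.3 -126.7]]
t 33.0 pos [519.5 110.5 132.2] travel [-0.0112, 0.0003, 0.1183] yaw -0.0009 tilt [0.012 0.011] rows>= 2.8
t 33.0 pos [519.5 110.5 132.2] travel [-0.0162, 0.0003, 0.1184] yaw -0.0009 tilt [0.012 0.011] rows>= 2.9
```

View pics/w23c.png

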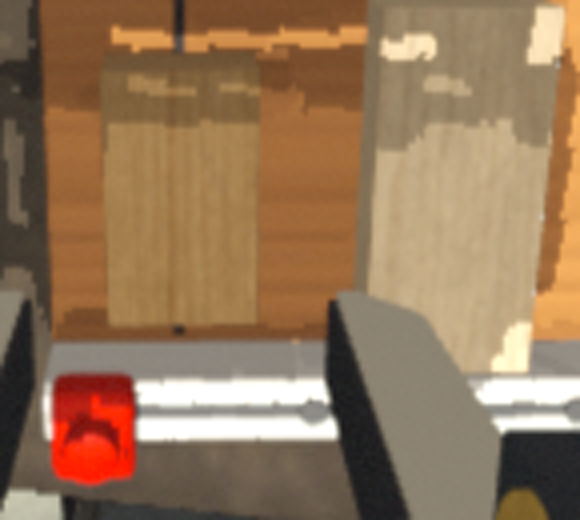

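Call:
drive_tool:
  hand: [0.54,0.54,0.54,0.54,0.54,0.54,0.54]
  travel:
    - [-0.005,0,0.03]
    - [-0.011,0,0.065]
    - [-0.011,0,0.095]
    - [-0.011,0,0.112]
    - [-0.011,0,0.1185]
    - [-0.011,0,0.1185]
    - [-0.011,0,0.1185]
  yaw: [0,0,0,0,0,0,0]
  squeeze: 15

```text
time: 33.58
eef_pos: [531.2, 112.9, 13.2]
tcp_rot: [-0.044, 0.999, 0.006, 0.004]
contact_force: [0.2, 0.9, 0.4]
finger_gap: 0.541
```

Call:
drive_tool:
  hand: [0.33,0.33,0.33,0.33,0.33]
  travel:
    - [0,0,0]
    - [0,0,0]
    - [0,0,0]
    - [0,0,0]
    - [0,0,0]
  yaw: [0,0,0,0,0]

```text
time: 34.0
eef_pos: [531.5, 113.0, 13.8]
tcp_rot: [-0.044, 0.999, 0.006, 0.005]
contact_force: [-0.6, 0.7, 4.4]
finger_gap: 0.432
```

```bash
python3 - <<'E'
from h import *
place(35,-108,13,0)
E
```

```text
tgt [546.2 114.5]
t 34.0 pos [531.5 113.   13.8] travel [-0.0148, 0.0003, 0.0009] yaw -0.0009 tilt [0.012 0.01 ] rows>= 0.4
```

Call:
drive_tool:
  hand: [0.33,0.33,0.33,0.33,0.33,0.33,0.33]
  travel:
    - [-0.002,0,0]
    - [-0.004,0,0]
    - [-0.006,0,0]
    - [-0.008,0,0]
    - [-0.01,0,0]
    - [-0.011,0,0]
    - [-0.011,0,0]
  yaw: [0,0,0,0,0,0,0]

```text
time: 34.58
eef_pos: [542.8, 114.0, 13.8]
tcp_rot: [-0.044, 0.999, 0.006, 0.005]
contact_force: [0.7, -0.3, -2.0]
finger_gap: 0.427
```

Call:
drive_tool:
  hand: [0.33,0.33,0.33]
  travel:
    - [-0.0005,0,0]
    - [-0.001,0,0]
    - [-0.001,0,0]
  yaw: [0,0,0]

```text
time: 34.83
eef_pos: [543.9, 114.0, 13.8]
tcp_rot: [-0.044, 0.999, 0.006, 0.005]
contact_force: [-0.8, 0.2, -0.1]
finger_gap: 0.426
```

Call:
drive_tool:
  hand: [0.33,0.33,0.33]
  travel:
    - [-0.0005,0,0]
    - [-0.001,0,0]
    - [-0.001,0,0]
  yaw: [0,0,0]

```text
time: 35.08
eef_pos: [545.0, 114.1, 13.8]
tcp_rot: [-0.044, 0.999, 0.006, 0.005]
contact_force: [-0.4, 1.3, -1.8]
finger_gap: 0.431
```

Call:
drive_tool:
  hand: [0.33,0.33,0.33]
  travel:
    - [-0.0005,0,0]
    - [-0.001,0,0]
    - [-0.001,0,0]
  yaw: [0,0,0]

```text
time: 35.33
eef_pos: [546.1, 114.2, 13.8]
tcp_rot: [-0.044, 0.999, 0.006, 0.005]
contact_force: [-0.1, 0.1, -1.4]
finger_gap: 0.43
```

Call:
drive_tool:
  hand: [0.33,0.33,0.33]
  travel:
    - [-0.0005,0,0]
    - [-0.0005,0,0]
    - [-0.0005,0,0]
  yaw: [0,0,0]

```text
time: 35.58
eef_pos: [546.2, 114.2, 13.8]
tcp_rot: [-0.044, 0.999, 0.006, 0.005]
contact_force: [-4.2, -0.0, 3.4]
finger_gap: 0.428
```

Contact, right at the computed fence position. Release and rise.

Call:
drive_tool:
  hand: [0.52,0.52,0.52,0.52,0.52,0.52,0.52,0.52,0.52,0.52]
  travel:
    - [0,0,0]
    - [0,0,0]
    - [0,0,0]
    - [0,0,0]
    - [0,0,-0.03]
    - [0,0,-0.065]
    - [0,0.02,-0.1]
    - [0,0.05,-0.135]
    - [0,0.085,-0.17]
    - [0,0.105,-0.19]
  yaw: [0,0,0,0,0,0,0,0,0,0]

```text
time: 36.42
eef_pos: [535.2, 217.6, 207.1]
tcp_rot: [-0.043, 0.999, 0.006, 0.005]
contact_force: [-0.1, 0.2, -0.0]
finger_gap: 0.521
```

Call:
drive_tool:
  hand: [1,1,1,1,1,1]
  travel:
    - [-0.01,0,0]
    - [-0.02,0,0]
    - [-0.03,0,0]
    - [-0.03,0,0]
    - [-0.03,0,0]
    - [-0.03,0,0]
  yaw: [0,0,0,0,0,0]

```text
time: 36.92
eef_pos: [564.6, 220.0, 207.2]
tcp_rot: [-0.043, 0.999, 0.006, 0.005]
contact_force: [0.9, 0.4, 0.1]
finger_gap: 0.901
```

```bash
python3 - <<'E'
from h import *
import pickle
s=bot.get_state();c=bot.read_camera("wrist");save(c,"w24.png",1.4);pickle.dump((s,c),open("w24.pkl","wb"));print(s["eef_pos"],s["joint_vel"].round(3))
im=cv2.cvtColor(c["frame"],4)[90:260,120:390];cv2.imwrite("pics/w24c.png",cv2.resize(im,None,fx=2.9,fy=2.9,interpolation=2))
c=bot.read_camera("scene");save(c,"s24.png",6,(145,120,300,220))
E
```

```text
[564.61622187 219.98987262 207.18626802] [ 0.001 -0.005  0.002 -0.002  0.002 -0.002]
```

View pics/w24.png

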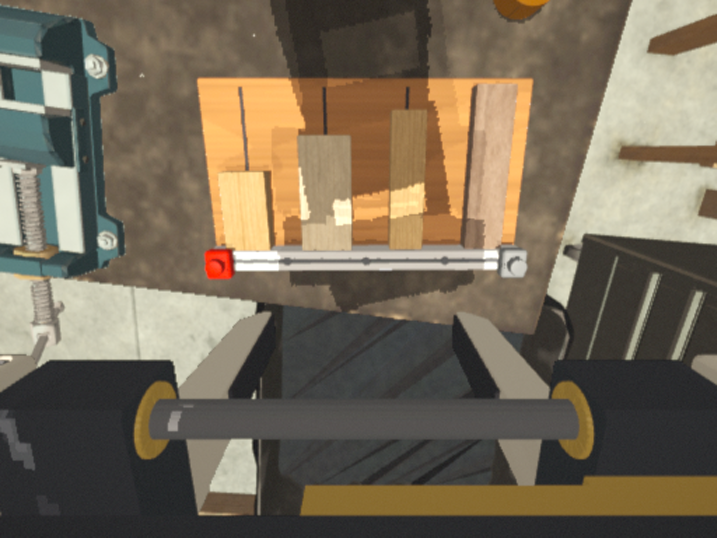

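View pics/w24c.png

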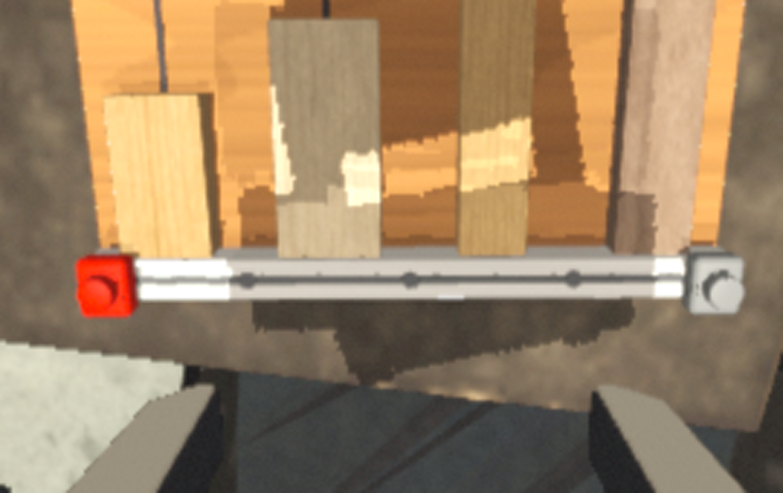

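```bash
python3 - <<'E'
import cv2
im=cv2.imread("pics/s24.png");print(im.shape);cv2.imwrite("pics/s24b.png",cv2.resize(im,(775,500)))
E
```

```text
(600, 930, 3)
```

View pics/s24b.png

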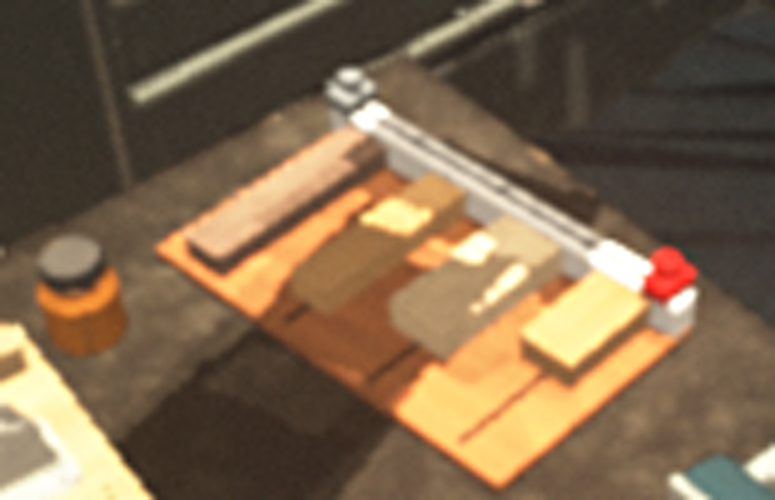

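```bash
python3 - <<'E'
from h import *
import pickle
s,c=pickle.load(open("w24.pkl","rb"))
C=lambda *p:[(x/2.9+120,y/2.9+90) for x,y in p]; W=lambda *p:[(x/1.4,y/1.4) for x,y in p]
d=dict(short=(C((105,94),(199,94),(210,257),(120,257)),31),pale=(C((269,20),(378,18),(380,257),(279,258)),31),tan=(W((390,111),(426,110))+C((528,255),(459,255)),29),dark=(W((478,85),(518,84))+C((694,254),(654,254)),27))
for n,(u,z) in d.items():
    P=inboard(c,s,u,z);a,b=P[:2].mean(0),P[2:].mean(0);print(n,P.round(1).tolist(),"near",a.round(1),"far",b.round(1),"ang",np.degrees(np.arctan2(*(b-a)[::-1])).round(2))
print("ref board near edge",inboard(c,s,W((199,79),(533,80)),9).round(1).tolist())
print("fence near top edge",inboard(c,s,C((240,247),(580,247)),9).round(1).tolist())
t=bot.read_camera("top");save(t,"t24.png",4,(125,130,265,270));print(bot.get_state()["contact_force"])
E
```

```text
short [[-5.7, -126.0], [-5.7, -87.2], [64.0, -87.8], [63.8, -127.2]] near [  -5.7 -106.6] far [  63.9 -107.5] ang -0.77
pale [[-34.6, -56.8], [-35.3, -12.8], [64.3, -13.1], [64.6, -57.6]] near [-35.  -34.8] far [ 64.5 -35.3] ang -0.29
tan [[-53.9, 20.0], [-54.6, 49.9], [64.3, 52.6], [64.1, 21.9]] near [-54.3  35. ] far [64.2 37.3] ang 1.12
dark [[-73.8, 92.0], [-74.6, 124.9], [64.6, 127.4], [64.6, 109.4]] near [-74.2 108.4] far [ 64.6 118.4] ang 4.12
ref board near edge [[-81.0, -141.8], [-80.3, 144.3]]
fence near top edge [[65.0, -78.8], [65.7, 80.3]]
[0.5849102  0.26843065 0.33020084]
```

View pics/t24.png

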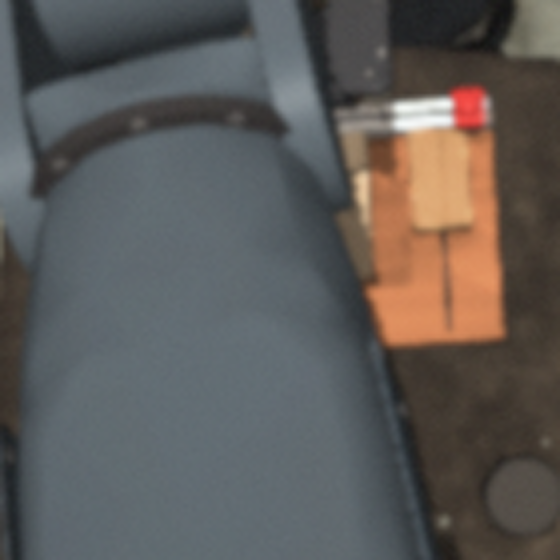

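```bash
python3 - <<'E'
from h import *
import pickle
s,c=pickle.load(open("w24.pkl","rb"))
im=cv2.cvtColor(c["frame"],4)[50:185,270:390];cv2.imwrite("pics/w24d.png",cv2.resize(im,None,fx=4.4,fy=4.4,interpolation=2))
E
```

```text
(no output)
```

View pics/w24d.png

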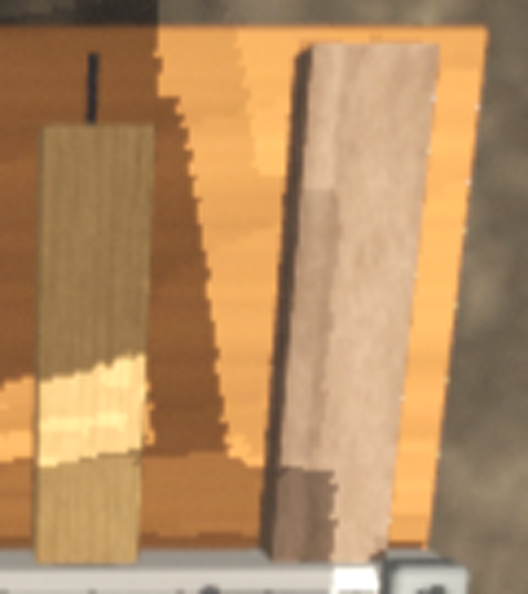

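Dark's whole top face is visible here: corners (313,44), (438,44), (385,560), (274,560); the earlier far-left reading was a shadow edge.

```bash
python3 - <<'E'
from h import *
import pickle
s,c=pickle.load(open("w24.pkl","rb"))
C=lambda *p:[(x/4.4+270,y/4.4+50) for x,y in p]
for n,u,z in [("dark",C((313,44),(438,44),(385,560),(274,560)),27),("tan",C((41,127),(153,125),(137,562),(37,562)),29)]:
    P=inboard(c,s,u,z);a,b=P[:2].mean(0),P[2:].mean(0);print(n,P.round(1).tolist(),a.round(1),b.round(1),np.degrees(np.arctan2(*(b-a)[::-1])).round(2))
P=inboard(c,s,C((487,28),(430,548)),9);print("board edge",P.round(1))
P=inboard(c,s,C((92,55),(90,120)),9);print("tan lane line",P.round(1))
s,c=pickle.load(open("w14.pkl","rb"))
im=cv2.cvtColor(c["frame"],4)[100:250,160:310];cv2.imwrite("pics/w14c.png",cv2.resize(im,None,fx=4,fy=4,interpolation=2))
E
```

```text
dark [[-74.6, 91.6], [-74.6, 124.3], [64.2, 125.0], [64.1, 92.2]] [-74.6 108. ] [ 64.1 108.6] 0.26
tan [[-54.3, 20.9], [-54.8, 50.4], [64.0, 51.4], [63.8, 22.1]] [-54.6  35.7] [63.9 36.8] 0.52
board edge [[-81.2 144.2]
 [ 65.1 145.5]]
tan lane line [[-74.4  36.1]
 [-57.9  36.1]]
```

All four sit within about 1.5 mm of their lane middles, and the far ends are at 64 mm against the fence face at 64.5 mm. The arm is clear of everything, so I'm handing in.

```bash
python3 -c "
from rig import bot
print(bot.get_state()['time'],bot.hand_in())"
```

```text
the job is handed in; nothing more can be done
37.0667 None
```

I placed all four offcuts flat on the board, in order from the red stop to the grey: short, pale, tan, dark. I pushed each one lightly against the fence until it touched, then let go. I handed the job in at about 37 s, with the arm clear and the jar never touched.

**Final check:** the last wrist picture put the far ends at 64–64.5 mm (fence face at 64.5 mm). The pieces were within about 1.5 mm of their lane middles and 0.8° of square, roughly the picture's resolution.

**What went wrong on the way:** the dark and short pieces each caught something at the fence while being lowered, with about 20–23 N on the wrist at the end of the lowering moves, and tipped up in the grip. I lifted them, set them down flat further back, and slid them up to the fence.

**Readings that disagreed:**
- The first reading of the dark piece's angle, 4.1°, came from a shadow edge; measured again on a closer crop it was 0.3°.
- The arm hid most of the board from the top camera at the end, so that view confirmed only the short piece.

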